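# Pack the cooling tub with ice and load the sample tubes

## Robot

A 7-joint arm with a two-finger parallel gripper is mounted at the origin on the work surface. World frame = base frame: x ahead of the robot, y to its left, z up, the work surface at z = 0. Lengths are in m, angles in rad, forces in N, time in s.
With the tool pointing down it reaches from about 0.425 to 0.875 m from the base axis. Payload 9.9 kg.
Tool frame: the origin (TCP) lies at the very end of the fingers, on their centre line; the grasp point (between the pads) lies 19 mm behind it (arm.hold_point_z is the distance from the TCP to the grasp point, in m); z points along the fingers, y is the direction in which the jaws open and shut (so a half turn about z gives the same grasp; the last joint's range is limited). The gripper opens to 85 mm and grips with 20 to 120 N. Pads are 22 mm wide; open, the fingers measure 114 mm over their backs; the gripper's body (76 mm by 85 mm) begins 54 mm behind the grasp point. The pads swing forward as they close: fully open they stand 13 mm farther back than shut.
Start: joints at [-1.268, 0.576, 0.025, 1.437, -0.015, 1.129, -0.057], TCP at [0.255, 0.625, 0.231] pointing down, gripper open.
Joint ranges: [-2.76, 2.76], [-0.34, 2.15], [-1.52, 1.57], [0.19, 2.46], [-1.09, 4.23], [0.17, 1.99], [-2.82, 2.82]. Speed limits (rad/s): [2.22, 2.22, 3.01, 3.01, 3.14, 3.14, 3.14].

## Interface

Orientations are given as a unit quaternion [x, y, z, w].
In Python, from station import arm, ik, get_obs, vision gives the robot as it stands. The module is installed in compiled form; this text tells all that it offers. Calls block until the motion is done:
- arm.movep(position, orientation): joint-space move of the TCP to a pose.
- arm.move_straight(position, frame=None, velocity=0.15, max_force=None): straight line of the TCP; frame=None keeps the orientation; velocity is the mean speed in m/s. With max_force (N) it stops when the force on the tool has changed by that much, and returns True; else False.
- arm.goto_joints(angles): joint-space move.
- arm.release() and arm.grab(): open the fingers fully, or close them until they stop; the grip force is fixed at half the most.
- arm.wait(seconds).
- ik(position, orientation): joint angles nearest the present ones, or None.
- get_obs(): the state.
- vision.capture(name): name is "scene" or "top" or "wrist"; returns a dict with "color" (384x512x3 uint8, red, green, blue), "camera_matrix" (3x3 intrinsics, pixels), "position" and "attitude" of the camera in the world. Camera axes: x right, y down, z forward; pixel columns grow to the right and rows downward; lengths in m; the calibration is good to about 2 mm. A picture is of the moment at which its call begins. There is no depth.
A pose or a line that the arm cannot do raises arm.PlanningError and nothing moves.
- arm.hand_in(): hands the job in, once; it reports no verdict.
The state is a dict: "t": time; "joint_pos": joint angles; "qd": joint speeds; "tau": joint torques, N m; "tcp_pos": TCP position; "ee_rot": TCP orientation; "wrist_force": force on the tool from outside, world axes, zero at the start; "torque": the same for the moment, N m; "finger_gap": finger opening in m.
Only numpy, scipy, OpenCV 4.12 (cv2) and the standard library are available. Lean on these libraries where they do the work, as an engineer would, in place of code of your own. Each camera call takes 0.05 s, during which the arm holds its last target.

## Task

Take the scoop and move all the ice balls from the grey trough into the open ice bay of the white tub, never touching the balls with the fingers, then set the scoop back upright in the middle of its black mat. Once the ice is in and the scoop is back, stand every sample tube foot-down in the tub's tube holder, all the way to the floor and one to a cell, without knocking any over. Leave the other things on the bench where they are.

Things in the scene. Friction and masses are not known exactly. Their poses are not given: they have to be found in the camera images.
- trough: Grey plastic open ice trough, fixed, outside 250 (its x) x 112 (its y) x 45 mm high, walls and floor 5 mm (inside 240 x 102, floor top 5 mm above the bench). Origin: centre of its underside. At the start the balls lie in its -x (robot-side) half; the +x end is clear for at least 100 mm.
- tub: White plastic cooling tub, fixed, 180 (its x) x 170 (its y) mm outside, floor 5 mm, origin: centre of its underside. Its +x part is the open ice bay, inside x -43 to +85, y -80 to +80 mm, outer walls 55 mm high. Along its -x (robot) side stands the tube holder, 80 mm high, with four cells. Tub and trough may be swapped left for right.
- bay (a point): Centre of the ice bay's floor in the tub (tub x = +21 mm, y = 0, 5 mm up).
- cell0 (a point): Floor centre of the first of four square upright cells of the tube holder, each 38 x 37 mm inside, open on top, 75 mm deep. In the tub's frame the cells' centres are at x = -66 mm and y = -61.5 (this one), -20.5, +20.5, +61.5 mm, floor 5 mm up. Any cell will do.
- mat: Black rubber drip mat 180 (x) x 160 (y) x 4 mm, fixed; origin: centre of its underside.
- scoop: Flat aluminium scoop with an upright handle, 0.13-0.20 kg, standing on the mat. Origin: centre of the pan's underside. Open nose to its -x (edge at x = -47.5 mm), back wall at x = +44; pan 91 mm wide (y) outside, 86 inside, floor 2.5 mm, side walls 36 mm high from 30 mm behind the nose, back wall 44 mm high. Stem and grip rise from the back wall.
- scoop_grip (a point): Point to grip, scoop (48, 0, 115) mm: in the black grip block on the stem, 26 (x) x 20 (y) mm, from 85 to 140 mm above the pan's underside; grip it across y. Rearmost point of the scoop: x = +61 mm at the grip, +54 mm lower down.
- ball0: Hard pale ice ball (reusable), a sphere 28 mm across, 12 g, slippery, settles on level ground; origin at its centre. 4 to 8 of them are present.
- ball1: Hard pale ice ball (reusable), a sphere 28 mm across, 12 g, slippery, settles on level ground; origin at its centre. 4 to 8 of them are present.
- ball2: Hard pale ice ball (reusable), a sphere 28 mm across, 12 g, slippery, settles on level ground; origin at its centre. 4 to 8 of them are present.
- ball3: Hard pale ice ball (reusable), a sphere 28 mm across, 12 g, slippery, settles on level ground; origin at its centre. 4 to 8 of them are present.
- ball4: Hard pale ice ball (reusable), a sphere 28 mm across, 12 g, slippery, settles on level ground; origin at its centre. 4 to 8 of them are present.
- ball5: Hard pale ice ball (reusable), a sphere 28 mm across, 12 g, slippery, settles on level ground; origin at its centre. 4 to 8 of them are present.
- ball6: Hard pale ice ball (reusable), a sphere 28 mm across, 12 g, slippery, settles on level ground; origin at its centre. 4 to 8 of them are present.
- ball7: Hard pale ice ball (reusable), a sphere 28 mm across, 12 g, slippery, settles on level ground; origin at its centre. 4 to 8 of them are present.
- tube0: Capped sample tube standing on its flat foot: 118 mm tall, body 28 mm across, blue cap 31 mm across on the top 18 mm, 60 g. Origin: centre of the foot, z up. 3 or 4 of them are present.
- tube1: Capped sample tube standing on its flat foot: 118 mm tall, body 28 mm across, blue cap 31 mm across on the top 18 mm, 60 g. Origin: centre of the foot, z up. 3 or 4 of them are present.
- tube2: Capped sample tube standing on its flat foot: 118 mm tall, body 28 mm across, blue cap 31 mm across on the top 18 mm, 60 g. Origin: centre of the foot, z up. 3 or 4 of them are present.
- tube3: Capped sample tube standing on its flat foot: 118 mm tall, body 28 mm across, blue cap 31 mm across on the top 18 mm, 60 g. Origin: centre of the foot, z up. 3 or 4 of them are present.
- tipbox: Bystander: tip box 85 x 122 x 85 mm, origin under its centre.
- buffer: Bystander: closed bottle 56 mm across, 130 mm tall, origin under its centre.
- tape: Bystander: roll of tape lying flat, 90 mm across, 22 high, origin under its centre.
- coldblock: Bystander: aluminium block 100 x 70 x 40 mm, origin under its centre.

How it is judged:
On the way, in this order (a step that is already met when the one before it is completed fails the run):
1. The scoop has been taken up off its mat (height (world z) of scoop above 0.03 m), for 0.2 s.
2. All ice balls lie in the ice bay (x of ball0 in the frame of tub between -0.043 and 0.085 m and y of ball0 in the frame of tub between -0.08 and 0.08 m and z of each of ball0, ball1, ball2, ball3, ball4, ball5, ball6, ball7 in the frame of tub below 0.075 m and x of ball1 in the frame of tub between -0.043 and 0.085 m and y of ball1 in the frame of tub between -0.08 and 0.08 m and x of ball2 in the frame of tub between -0.043 and 0.085 m and y of ball2 in the frame of tub between -0.08 and 0.08 m and x of ball3 in the frame of tub between -0.043 and 0.085 m and y of ball3 in the frame of tub between -0.08 and 0.08 m and x of ball4 in the frame of tub between -0.043 and 0.085 m and y of ball4 in the frame of tub between -0.08 and 0.08 m and x of ball5 in the frame of tub between -0.043 and 0.085 m and y of ball5 in the frame of tub between -0.08 and 0.08 m and x of ball6 in the frame of tub between -0.043 and 0.085 m and y of ball6 in the frame of tub between -0.08 and 0.08 m and x of ball7 in the frame of tub between -0.043 and 0.085 m and y of ball7 in the frame of tub between -0.08 and 0.08 m), for 0.2 s.
3. The scoop stands on its mat again, let go (horizontal distance between scoop and mat below 0.045 m and height (world z) of scoop below 0.012 m and angle between scoop's own z axis and vertical below 0.1 rad and contact force between the fingers and scoop below 0.2 N), for 0.2 s.
4. All tubes stand in the tube holder (x of tube0 in the frame of tub between -0.085 and -0.047 m and y of tube0 in the frame of tub between -0.08 and 0.08 m and z of each of tube0, tube1, tube2, tube3 in the frame of tub below 0.015 m and angle between each of tube0, tube1, tube2, tube3's own z axis and vertical below 0.2 rad and x of tube1 in the frame of tub between -0.085 and -0.047 m and y of tube1 in the frame of tub between -0.08 and 0.08 m and x of tube2 in the frame of tub between -0.085 and -0.047 m and y of tube2 in the frame of tub between -0.08 and 0.08 m and x of tube3 in the frame of tub between -0.085 and -0.047 m and y of tube3 in the frame of tub between -0.08 and 0.08 m), for 0.2 s.
At the end, for the whole second after the job is handed in: Every ice ball present lies inside the tub's ice bay (centre below 75 mm); every tube present stands in the tube holder within 10 mm of its floor and 0.2 rad of upright; the scoop stands upright (0.1 rad) with its pan's centre within 45 mm of the mat's centre; all at rest and let go (all of step 2 and all of step 4 and horizontal distance between scoop and mat below 0.045 m and height (world z) of scoop below 0.012 m and angle between scoop's own z axis and vertical below 0.1 rad and linear speed of each of ball0, ball1, ball2, ball3, ball4, ball5, ball6, ball7, tube0, tube1, tube2, tube3, scoop below 0.05 m/s); the robot touches nothing.
It fails at once if the fingers touch an ice ball (contact force between the fingers and ball0 above 0.3 N or contact force between the fingers and ball1 above 0.3 N or contact force between the fingers and ball2 above 0.3 N or contact force between the fingers and ball3 above 0.3 N or contact force between the fingers and ball4 above 0.3 N or contact force between the fingers and ball5 above 0.3 N or contact force between the fingers and ball6 above 0.3 N or contact force between the fingers and ball7 above 0.3 N).
It fails at once if a sample tube is knocked over (angle between any of tube0, tube1, tube2, tube3's own z axis and vertical above 1 rad).
It fails at once if a bystander is moved more than 30 mm (distance of any of tipbox, buffer, tape, coldblock from where it was at the start of the episode above 0.03 m).
Of ball0, ball1, ball2, ball3, ball4, ball5, ball6, ball7 only 4 to 8 are there at a start; the rules pass over those that are not, and their reading is None.
Of tube0, tube1, tube2, tube3 only 3 to 4 are there at a start; the rules pass over those that are not, and their reading is None.
At some moment in a run one of scoop, ball0, ball1, ball2, ball3, ball4, ball5, ball6, ball7 may be knocked a few centimetres aside while the robot is not near it.
It also fails if it takes over 210 s, if anything falls off the work surface, if the arm or the gripper's body presses on something with over 40 N, if the wrist force passes 120 N, or if a joint passes its speed limit or range.

## Working session

There is one attempt and no reset: what is moved stays moved. The work goes in short steps, each a Python script; the robot and the scene stay as the last script left them, time stands still between calls to the robot, and variables do not carry over. Pictures are saved under pics/ and viewed, and the job is handed in when it is done.

```bash
mkdir -p pics; ls; python3 - <<'E'
from station import arm, ik, get_obs, vision
import cv2
o=get_obs();print(o['t'],o['tcp_pos'],o['ee_rot'],o['finger_gap'])
for n in ['scene','top','wrist']:
    c=vision.capture(n);cv2.imwrite(f'pics/{n}0.png',c['color'][:,:,::-1]);print(n,c['camera_matrix'],c['position'],c['attitude'])
E
```

```text
pics
0.0 [0.2544183  0.62470847 0.23042907] [ 1.92172191e-01  9.81360847e-01 -8.46330489e-04 -1.43104103e-04] 0.08549918206002056
scene [[346.70005682   0.         258.06050569]
 [  0.         346.70005682 192.38162593]
 [  0.           0.           1.        ]] [ 1.15470765 -0.07040221  0.69781043] [ 0.64194902  0.66355179 -0.2772068  -0.26600164]
top [[417.60977922   0.         258.61406536]
 [  0.         417.60977922 194.28049349]
 [  0.           0.           1.        ]] [ 0.35469053 -0.08022753  1.13174091] [ 0.70989147 -0.69573944  0.07667475 -0.07824137]
wrist [[341.44964924   0.         255.38031156]
 [  0.         341.44964924 192.64218609]
 [  0.           0.           1.        ]] [0.17615698 0.65641319 0.37348606] [0.8182245  0.55100357 0.09122071 0.13631774]
```

View pics/scene0.png

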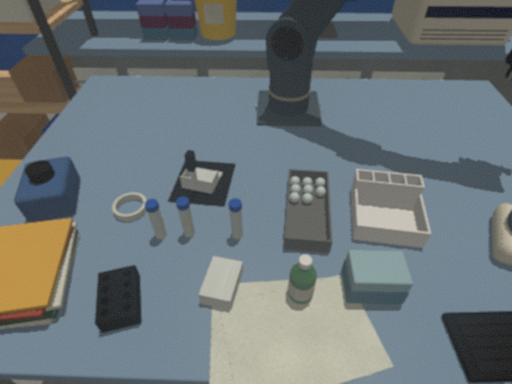

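View pics/top0.png

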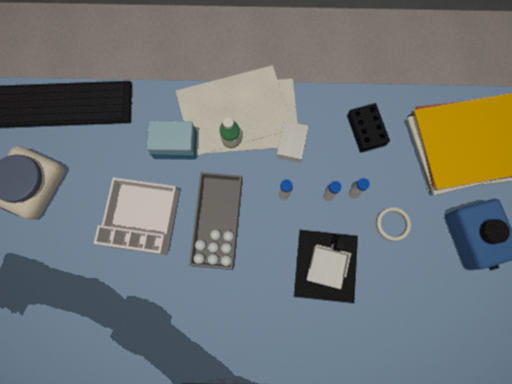

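View pics/wrist0.png

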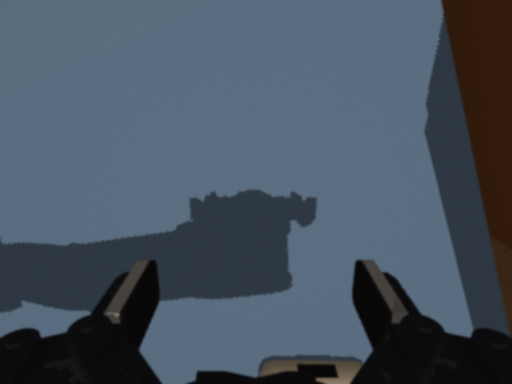

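The top view shows the tub at about (140,215), the trough at (216,220) with 8 balls in its lower half, the scoop on its mat at (328,266) and 3 tube caps at (286,186), (334,187) and (362,185). I'll write the helpers next and zoom in.

```bash
cat > h.py <<'E'
from station import arm, ik, get_obs, vision
import cv2, numpy as np
from scipy.spatial.transform import Rotation as R
from scipy.optimize import least_squares
def cap(n,fn=None):
    c=vision.capture(n); c['R']=R.from_quat(c['attitude']).as_matrix()
    if fn: cv2.imwrite('pics/'+fn,c['color'][:,:,::-1])
    return c
def proj(c,P):
    P=np.atleast_2d(P); q=(P-c['position'])@c['R']; k=c['camera_matrix']
    return np.c_[k[0,0]*q[:,0]/q[:,2]+k[0,2],k[1,1]*q[:,1]/q[:,2]+k[1,2]]
def unproj(c,uv,z):
    uv=np.atleast_2d(uv);k=c['camera_matrix']
    d=np.c_[(uv[:,0]-k[0,2])/k[0,0],(uv[:,1]-k[1,2])/k[1,1],np.ones(len(uv))]@c['R'].T
    s=(np.broadcast_to(z,len(uv))-c['position'][2])/d[:,2]
    return c['position']+s[:,None]*d
def crop(c,x0,x1,y0,y1,s,fn):
    im=c['color'][y0:y1,x0:x1,::-1]; cv2.imwrite('pics/'+fn,cv2.resize(im,None,fx=s,fy=s,interpolation=cv2.INTER_CUBIC))
def fitpose(c,local,uv,g):  # pose (x,y,yaw), z=0 base
    local=np.asarray(local,float);uv=np.asarray(uv,float)
    def f(p):
        Rz=R.from_euler('z',p[2]).as_matrix(); return (proj(c,local@Rz.T+[p[0],p[1],0])-uv).ravel()
    s=least_squares(f,g,loss='soft_l1'); return s.x,np.abs(s.fun).reshape(-1,2)
E
python3 - <<'E'
from h import *
c=cap('top')
print(R.from_quat(c['attitude']).as_matrix().round(2))
crop(c,90,250,165,275,5,'t1.png'); crop(c,270,420,165,310,4,'t2.png')
for n,uv,z in [('tubs',[[286,186],[334,187],[362,185]],.118),('trough',[[216,220]],.045),('mat',[[327,266]],0.004),('tub',[[140,215]],.05)]: print(n,unproj(c,uv,z).round(3).tolist())
print(unproj(c,[[216,235],[229,236],[200,244],[213,247],[226,248],[199,258],[213,259],[226,260]],.019).round(3).tolist())
E
```

```text
[[ 0.02 -0.98  0.22]
 [-1.   -0.02  0.  ]
 [-0.   -0.22 -0.98]]
tubs [[0.603, -0.144, 0.118], [0.603, -0.263, 0.118], [0.61, -0.334, 0.118]]
trough [[0.526, 0.035, 0.045]]
mat [[0.414, -0.261, 0.004]]
tub [[0.534, 0.235, 0.05]]
[[0.489, 0.036, 0.019], [0.487, 0.002, 0.019], [0.464, 0.078, 0.019], [0.457, 0.043, 0.019], [0.455, 0.008, 0.019], [0.427, 0.079, 0.019], [0.426, 0.042, 0.019], [0.424, 0.007, 0.019]]
```

View pics/t1.png

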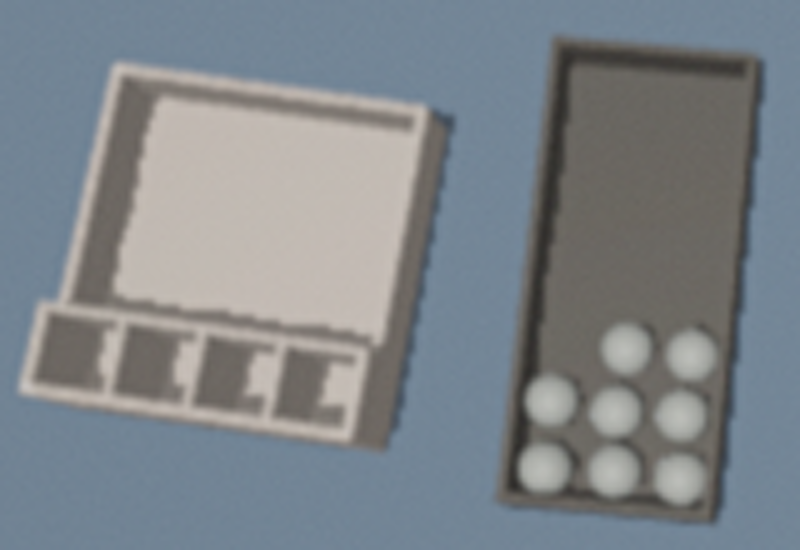

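View pics/t2.png

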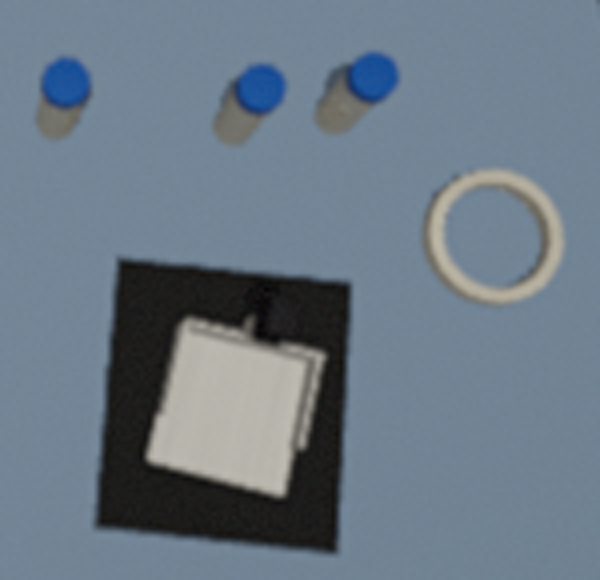

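```bash
python3 - <<'E'
from h import *
c=cap('top')
f5=lambda a:(np.array(a,float)+.5)/5-.5+[90,165]
f4=lambda a:(np.array(a,float)+.5)/4-.5+[270,165]
print(fitpose(c,[[.125,.056,.045],[.125,-.056,.045],[-.125,-.056,.045],[-.125,.056,.045]],f5([[557,38],[760,57],[715,520],[497,502]]),[.52,.03,0]))
print(fitpose(c,[[.09,.085,.055],[.09,-.085,.055],[-.09,-.085,.08],[-.09,.085,.08]],f5([[117,64],[440,107],[355,440],[20,393]]),[.52,.2,0]))
print(fitpose(c,[[.09,.08,.004],[.09,-.08,.004],[-.09,-.08,.004],[-.09,.08,.004]],f4([[120,260],[350,284],[336,550],[97,526]]),[.4,-.2,0]))
print(fitpose(c,[[-.0475,.0455,.005],[-.0475,-.0455,.005],[.044,-.0455,.048],[.044,.0455,.048]],f4([[147,461],[286,497],[326,352],[186,318]]),[.4,-.2,0]))
E
```

```text
(array([ 0.52753273,  0.03498317, -0.06906908]), array([[0.31706897, 0.38967768],
       [0.38750579, 0.61768426],
       [0.14228511, 0.62410887],
       [0.08454362, 0.28138224]]))
(array([ 0.53401258,  0.23977226, -0.12528058]), array([[0.32202864, 0.26573726],
       [1.58748718, 0.1123857 ],
       [0.00740491, 0.31627192],
       [0.60923084, 0.1433455 ]]))
(array([ 0.41611137, -0.25879949, -0.0843043 ]), array([[0.66899468, 0.86692279],
       [0.72024216, 0.74477538],
       [0.58647843, 1.02621907],
       [0.63626057, 0.45976154]]))
(array([ 0.41339555, -0.26222297, -0.22109521]), array([[0.51422573, 0.07595222],
       [0.45809177, 0.64695047],
       [0.25571374, 0.30831882],
       [0.21542523, 0.35756565]]))
```

```bash
cat >> h.py <<'E'
TR=np.array([0.5275,0.0350,-0.0691]); TUB=np.array([0.534,0.2398,-0.1253]); MAT=np.array([0.4161,-0.2588,-0.0843]); SC=np.array([0.4134,-0.2622,-0.2211])
def fr(F,l):
    l=np.asarray(l,float); return R.from_euler('z',F[2]).apply(l)+[F[0],F[1],0]
G=np.array([.048,0,.115])   # grip point in scoop
FLIP=True
def tool(origin,yaw,pitch=0,flip=None):
    """tcp pose for scoop origin pose. pitch>0 : nose up"""
    flip=FLIP if flip is None else flip
    S=R.from_euler('ZY',[yaw,pitch])
    T=S*(R.from_quat([0,1,0,0]) if flip else R.from_quat([1,0,0,0]))
    return np.asarray(origin)+S.apply(G-[0,0,.019]), T.as_quat()
E
python3 - <<'E'
from h import *
for fl in (True,False):
    print(fl)
    def t(n,o,y,p):
        P,q=tool(o,y,p,fl); j=ik(P,q); print(n,P.round(3),None if j is None else np.round(j,2))
    t('grasp',[SC[0],SC[1],.004],SC[2],0)
    t('lift',[SC[0],SC[1],.15],SC[2],0)
    for z in (.008,.15):
        for x in (.055,0,-.07):
            t('tr%.2f %.2f'%(x,z),fr(TR,[x,0,z]),TR[2],0)
    for z in (.008,.2):
      for p in (.2,.35,.5): t('tilt %.2f z%.2f'%(p,z),fr(TR,[-.07,0,z]),TR[2],p)
    t('tubabove',fr(TUB,[.03,0,.25]),TUB[2],.35)
    for p in (-.5,-.8,-1): t('dump%.1f'%p,fr(TUB,[.045,0,.1]),TUB[2],p)
E
```

```text
True
grasp [ 0.46  -0.273  0.1  ] [ 0.24  0.55  0.31  1.97 -0.26  0.65  2.07]
lift [ 0.46  -0.273  0.246] [-0.11  0.47  0.84  1.8  -0.4   1.05  2.23]
tr0.06 0.01 [0.63  0.028 0.104] [-0.14  0.64  0.03  1.71 -0.02  0.8   1.41]
tr0.00 0.01 [0.575 0.032 0.104] [-0.16  0.57  0.03  1.86 -0.02  0.71  1.39]
tr-0.07 0.01 [0.506 0.037 0.104] [-0.19  0.49  0.03  2.03 -0.03  0.62  1.36]
tr0.06 0.15 [0.63  0.028 0.246] [-0.22  0.5   0.17  1.55 -0.09  1.1   1.47]
tr0.00 0.15 [0.575 0.032 0.246] [-0.26  0.42  0.18  1.69 -0.09  1.04  1.45]
tr-0.07 0.15 [0.506 0.037 0.246] [-0.32  0.32  0.21  1.86 -0.08  0.98  1.42]
tilt 0.20 z0.01 [0.524 0.035 0.093] [-0.14  0.62  0.01  1.82 -0.06  0.9   1.41]
tilt 0.35 z0.01 [0.535 0.034 0.082] [-0.1   0.73 -0.01  1.66 -0.06  1.1   1.43]
tilt 0.50 z0.01 [0.546 0.034 0.069] [-0.08  0.84 -0.03  1.5  -0.06  1.29  1.43]
tilt 0.20 z0.20 [0.524 0.035 0.285] [-0.25  0.43  0.18  1.59 -0.11  1.33  1.46]
tilt 0.35 z0.20 [0.535 0.034 0.274] [-0.18  0.54  0.12  1.45 -0.11  1.5   1.46]
tilt 0.50 z0.20 [0.546 0.034 0.261] [-0.12  0.66  0.05  1.32 -0.1   1.66  1.45]
tubabove [0.
[... 960 characters left out ...]
9 -1.22]
tilt 0.35 z0.01 [0.535 0.034 0.082] [-0.5   0.85  0.71  1.68 -0.53  1.21 -1.22]
tilt 0.50 z0.01 [0.546 0.034 0.069] [-0.46  0.97  0.72  1.52 -0.53  1.4  -1.22]
tilt 0.20 z0.20 [0.524 0.035 0.285] [-0.64  0.54  0.85  1.6  -0.38  1.39 -1.35]
tilt 0.35 z0.20 [0.535 0.034 0.274] [-0.55  0.66  0.83  1.47 -0.41  1.57 -1.32]
tilt 0.50 z0.20 [0.546 0.034 0.261] [-0.48  0.78  0.82  1.34 -0.43  1.74 -1.29]
tubabove [0.641 0.226 0.324] [-0.6   0.85  0.8   0.92 -0.62  1.9  -1.7 ]
dump-0.5 [0.575 0.235 0.207] [-1.28  0.53  0.93  2.05 -0.38  0.35 -1.88]
dump-0.8 [0.544 0.239 0.201] [-1.34  0.49  0.67  2.33  1.86  0.33  1.99]
dump-1.0 [0.524 0.241 0.192] [-0.89  0.53 -0.2   2.46  1.85  1.04  1.79]
```

```bash
python3 - <<'E'
from h import *
# scan dump yaw; keep nose point at tub-bay centre area, nose z .06
for fl in (True,False):
  for yaw in np.arange(-180,180,30)*np.pi/180:
    out=[]
    for p in (.35,0,-.35,-.6,-.8):
        S=R.from_euler('ZY',[yaw,p]); 
        ctr=fr(TUB,[.025,0,.10]) # pan centre stays here
        P,q=tool(ctr,yaw,p,fl); j=ik(P,q); out.append('None' if j is None else str(np.round(j,1).tolist()))
    print(fl,round(np.degrees(yaw)),' | '.join(out))
E
```

```text
True -180 [-1.3, 0.4, 0.8, 2.2, -0.4, 0.4, -1.8] | [-1.0, 0.5, 0.7, 1.8, -0.4, 1.0, -1.6] | [-0.8, 0.8, 0.7, 1.4, -0.5, 1.5, -1.5] | [-0.6, 1.0, 0.7, 1.1, -0.6, 1.9, -1.5] | None
True -150 [-0.8, 0.3, 0.4, 2.2, -0.6, 0.3, -0.9] | [-0.9, 0.5, 0.6, 1.8, -0.4, 0.9, -1.1] | [-0.8, 0.8, 0.7, 1.4, -0.3, 1.5, -1.2] | [-0.7, 1.0, 0.7, 1.0, -0.3, 1.8, -1.2] | None
True -120 [-0.4, 0.4, 0.3, 2.1, -0.7, 0.6, -0.1] | [-0.8, 0.5, 0.5, 1.8, -0.3, 0.9, -0.7] | [-0.9, 0.7, 0.6, 1.4, -0.2, 1.4, -0.8] | [-0.9, 0.9, 0.6, 1.2, -0.1, 1.7, -0.9] | [-0.9, 1.1, 0.6, 0.9, -0.1, 1.9, -0.9]
True -90 [-0.3, 0.5, 0.2, 1.9, -0.6, 0.9, 0.3] | [-0.7, 0.5, 0.4, 1.7, -0.2, 0.9, -0.2] | [-0.9, 0.6, 0.5, 1.6, 0.0, 1.2, -0.5] | [-1.0, 0.8, 0.5, 1.4, 0.1, 1.4, -0.6] | [-1.1, 0.9, 0.6, 1.3, 0.2, 1.5, -0.7]
True -60 [-0.2, 0.6, 0.1, 1.6, -0.4, 1.1, 0.6] | [-0.6, 0.5, 0.3, 1.7, -0.2, 1.0, 0.3] | [-0.9, 0.5, 0.4, 1.7, 0.2, 1.0, -0.2] | [-1.1, 0.6, 0.5, 1.7, 0.4, 1.0, -0.4] | [-1.3, 0.7, 0.5, 1.7, 0.5, 1.1, -0.6]
True -30 [-0.3, 0.7, 0.0, 1.3, -0.3, 1.3, 0.9] | [-0.5, 0.6, 0.1, 1.6, -0.1, 1.0, 0.7] | [-0.8, 0.4, 0.3, 1.8, 0.3
[... 2980 characters left out ...]
 0.4, -0.1, 2.1, -1.1, 0.5, 0.2] | [0.8, 0.8, -1.4, 2.2, 1.4, 0.2, -2.1]
False 90 [-1.0, 0.7, 0.5, 1.4, -0.0, 1.2, -0.6] | [-0.8, 0.6, 0.3, 1.6, -0.2, 1.0, -0.3] | [-0.4, 0.5, 0.2, 1.8, -0.6, 0.9, 0.1] | [-0.1, 0.5, -0.0, 1.9, -0.8, 0.9, 0.4] | [0.1, 0.6, -0.1, 1.9, -1.0, 1.0, 0.7]
False 120 [-1.0, 0.6, 0.4, 1.7, 0.2, 0.9, -0.3] | [-0.7, 0.5, 0.2, 1.7, -0.1, 1.0, 0.1] | [-0.4, 0.6, 0.1, 1.6, -0.5, 1.1, 0.5] | [-0.1, 0.6, -0.0, 1.6, -0.6, 1.2, 0.7] | [0.0, 0.7, -0.1, 1.5, -0.6, 1.4, 0.7]
False 150 [-1.0, 0.4, 0.3, 2.0, 0.3, 0.7, 0.0] | [-0.6, 0.5, 0.1, 1.7, -0.1, 0.9, 0.6] | [-0.3, 0.6, 0.0, 1.5, -0.3, 1.3, 0.8] | [-0.2, 0.8, -0.0, 1.3, -0.4, 1.5, 0.9] | [-0.1, 0.9, -0.1, 1.1, -0.4, 1.8, 0.9]
```

```bash
python3 - <<'E'
from h import *
P,q=tool([0,0,0],TR[2],0)
arm.movep([0.60,0.07,0.33],q)
c=cap('wrist','w1.png'); np.save('w1.npy',c,allow_pickle=True)
P,q=tool([0,0,0],SC[2],0)
arm.movep([0.50,-0.265,0.30],q)
c=cap('wrist','w2.png'); np.save('w2.npy',c,allow_pickle=True)
o=get_obs();print(o['t'],np.round(o['joint_pos'],2),o['tcp_pos'],o['wrist_force'])
E
python3 - <<'E'
import cv2
for n in('w1','w2'):
    i=cv2.imread(f'pics/{n}.png');cv2.imwrite(f'pics/{n}b.png',cv2.resize(i,None,fx=1.5,fy=1.5,interpolation=cv2.INTER_CUBIC))
E
```

```text
4.0167 [ 0.15  0.38  0.37  1.63 -0.15  1.16  1.91] [ 0.50118222 -0.26327256  0.29994401] [-0.15136376  0.11691844  0.19817635]
```

View pics/w1b.png

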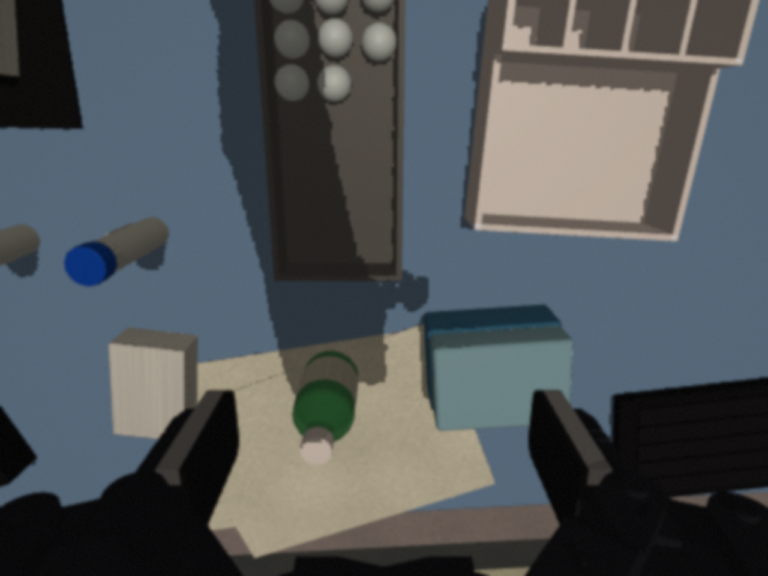

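View pics/w2b.png

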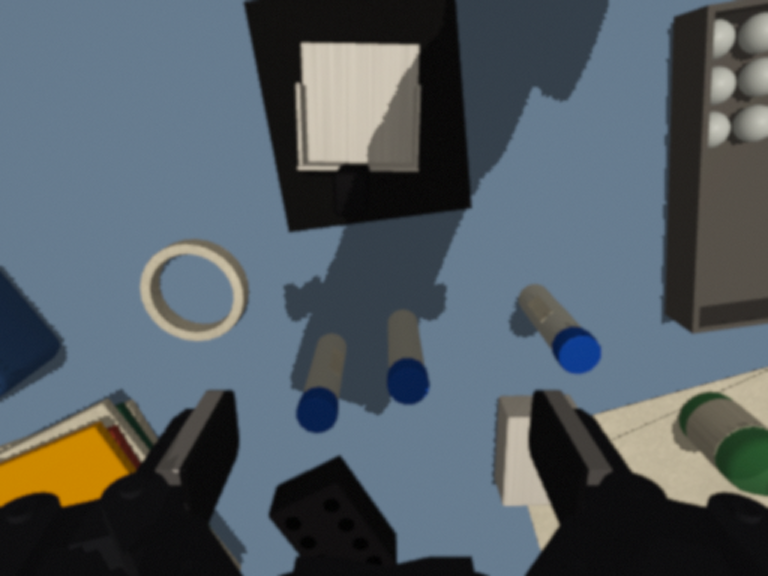

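```bash
cat >> h.py <<'E'
def multifit(obs,g):
    """obs: list of (cam, local pts, uv)"""
    def f(p):
        Rz=R.from_euler('z',p[2]).as_matrix(); r=[]
        for c,l,u in obs: r.append(((proj(c,np.array(l)@Rz.T+[p[0],p[1],0])-u)*(np.linalg.norm(c['position']-[p[0],p[1],0])/c['camera_matrix'][0,0]*1000)).ravel())
        return np.concatenate(r)
    s=least_squares(f,g,loss='soft_l1'); return s.x,s.fun.round(1)
E
cat > fit1.py <<'E'
from h import *
ct=cap('top'); w1=np.load('w1.npy',allow_pickle=True).item(); w2=np.load('w2.npy',allow_pickle=True).item()
f5=lambda a:(np.array(a,float)+.5)/5-.5+[90,165]
f4=lambda a:(np.array(a,float)+.5)/4-.5+[270,165]
fw=lambda a:(np.array(a,float)+.5)/1.5-.5
a,b=.125,.056
print('trough',*multifit([(ct,[[a,b,.045],[a,-b,.045],[-a,-b,.045],[-a,b,.045]],f5([[557,38],[760,57],[715,520],[497,502]])),(w1,[[a,b,.045],[a,-b,.045]],fw([[403,277],[277,279]])),(w2,[[a,-b,.045],[-a,-b,.045]],fw([[693,331],[707,8]]))],TR))
print('tub',*multifit([(ct,[[.09,.085,.055],[.09,-.085,.055],[-.09,-.085,.08],[-.09,.085,.08]],f5([[117,64],[440,107],[355,440],[20,393]])),
 (w1,[[.09,.085,.055],[.09,-.085,.055],[-.043,.085,.08],[-.043,-.085,.08]],fw([[679,240],[473,228],[745,64],[503,50]]))],TUB))
print('mat',*multifit([(ct,[[.09,.08,.004],[.09,-.08,.004],[-.09,-.08,.004],[-.09,.08,.004]],f4([[120,260],[350,284],[336,550],[97,526]])),(w2,[[.09,.08,.004],[.09,-.08,.004],[-.09,-.08,.004]],fw([[468,208],[290,231],[247,2]]))],MAT))
print('scoop',*multifit([(ct,[[-.0475,.0455,.005],[-.0475,-.0455,.005],[.044,-.0455,.048],[.044,.0455,.048]],f4([[147,461],[286,497],[326,352],[186,318]])),(w2,[[-.0475,.0455,.005],[-.0475,-.0455,.005],[.044,-.0455,.048],[.044,.0455,.048]],fw([[420,43],[300,43],[298,170],[419,171]]))],SC))
print('tubes w2',unproj(w2,fw([[317,411],[407,382],[577,352]]),.118).round(4).tolist())
print('tubes top',unproj(ct,f4([[66,82],[261,88],[373,77]]),.118).round(4).tolist())
E
python3 fit1.py
```

```text
trough [ 0.52659942  0.03649913 -0.06083625] [-3.6  0.2 -1.5 -1.4 -0.9  2.3 -0.4  2.4 -0.5  3.5 -2.   2.3 -0.4  3.7
 -0.9 -1.2]
tub [ 0.53217838  0.24147182 -0.12399651] [-1.2  1.2 -6.6  2.1 -2.   2.9 -0.3  1.8 -2.8  1.1  0.7  1.6 -4.   1.6
 -1.4  0.4]
mat [ 0.41449268 -0.25811082 -0.09052253] [-1.9 -1.2  1.9  0.1  0.3  5.  -3.   2.4  4.   1.4 -0.4  1.6 -1.2  0.1]
scoop [ 0.41161079 -0.26198538 -0.2247891 ] [ 1.   1.5 -1.7  0.3 -0.8  3.   0.6  2.7 -1.1  2.1  1.4  1.2  0.4  0.5
 -0.   0.4]
tubes w2 [[0.6085, -0.3365, 0.118], [0.5993, -0.2675, 0.118], [0.6019, -0.1465, 0.118]]
tubes top [[0.6057, -0.1439, 0.118], [0.6043, -0.2657, 0.118], [0.6128, -0.3358, 0.118]]
```

```bash
sed -i 's/^TR=.*/TR=np.array([0.5266,0.0365,-0.0640]); TUB=np.array([0.5325,0.2410,-0.1245]); MAT=np.array([0.4150,-0.2583,-0.0880]); SC=np.array([0.4116,-0.2620,-0.2248])/' h.py
python3 - <<'E'
from h import *
P,q=tool([SC[0],SC[1],.004],SC[2])
arm.movep(P+[0,0,.16],q)
print(arm.move_straight(P,velocity=.15,max_force=8))
arm.grab()
o=get_obs();print(o['t'],o['finger_gap'],o['tcp_pos'],o['wrist_force'])
arm.move_straight(P+[0,0,.15],velocity=.15)
o=get_obs();print(o['t'],o['finger_gap'],o['tcp_pos'],o['wrist_force'],o['torque'])
P,q=tool(fr(TR,[.055,0,.17]),TR[2])
arm.move_straight(P,q,velocity=.2)
o=get_obs();print(o['t'],o['finger_gap'],o['tcp_pos'],P,np.round(o['joint_pos'],2))
c=cap('wrist','w3.png'); np.save('w3.npy',c,allow_pickle=True)
cv2.imwrite('pics/w3b.png',cv2.resize(c['color'][:,:,::-1],None,fx=1.5,fy=1.5,interpolation=cv2.INTER_CUBIC))
c=cap('top'); crop(c,130,270,140,290,4,'t3.png')
E
```

```text
False
6.2333 0.019612330855306944 [ 0.45852055 -0.27277486  0.10011664] [-0.34649785 -0.84304703  1.22700971]
7.3833 0.019173749630952412 [ 0.45793932 -0.27236193  0.24916987] [ 0.45749071 -0.61374678 -1.80324517] [-0.0193482   0.00738617 -0.0642944 ]
9.275 0.019778765488223927 [0.62905969 0.02862773 0.26614068] [0.62938913 0.0299125  0.266     ] [-0.29  0.49  0.27  1.52 -0.14  1.15  1.52]
```

View pics/w3b.png

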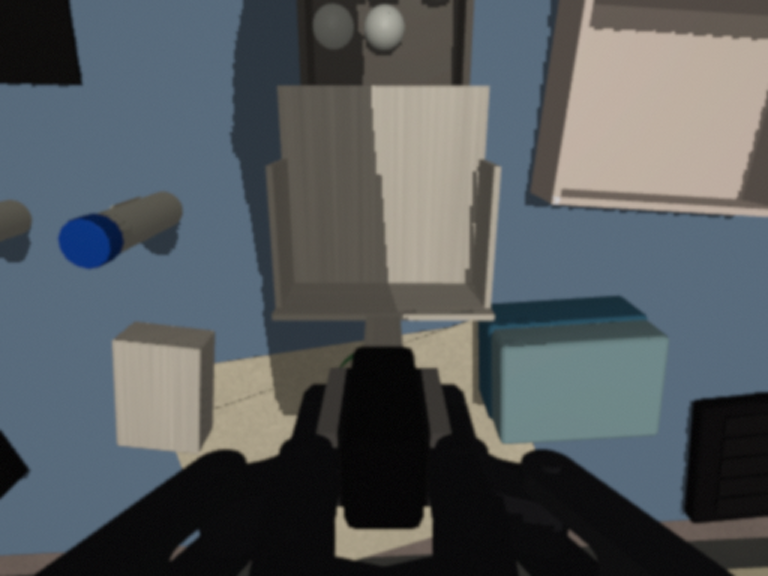

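View pics/t3.png

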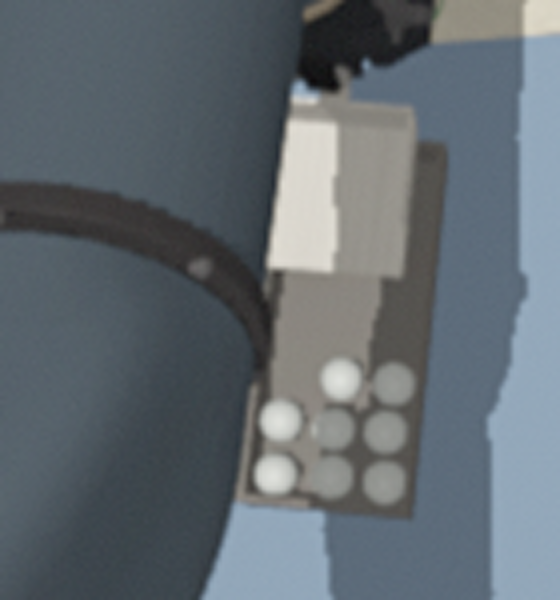

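```bash
python3 - <<'E'
from h import *
c=np.load('w3.npy',allow_pickle=True).item(); o=get_obs()
T=R.from_quat(o['ee_rot'])
S=T*R.from_quat([0,1,0,0]).inv(); print('eul',S.as_euler('ZYX'))
org=np.array(o['tcp_pos'])-S.apply(G-[0,0,.019]); print('scoop org',org)
L=np.array([[-.0475,.0455,.0025],[-.0475,-.0455,.0025],[.044,-.0455,.044],[.044,.0455,.044],[-.0175,.0455,.036],[-.0175,-.0455,.036]])
up=lambda p:(p+.5)*1.5-.5
print(up(proj(c,org+S.apply(L))).round(1).tolist())
for y in (.056,-.056,.051,-.051):
  for x in (0,-.03): print(y,x,up(proj(c,fr(TR,[x,y,.045]))).round(1))
im=c['color']
crop(c,190,330,0,60,5,'w3c.png')
E
```

```text
eul [-6.53983853e-02 -6.25344575e-05 -2.28470972e-04]
scoop org [0.58126237 0.0320456  0.17015633]
[[489.8, 87.3], [278.2, 87.1], [273.2, 321.2], [494.6, 321.3], [501.6, 166.3], [266.5, 166.1]]
0.056 0 [[469.7  84.8]]
0.056 -0.03 [[472.3  34.5]]
-0.056 0 [[300.3  84.9]]
-0.056 -0.03 [[297.9  34.7]]
0.051 0 [[462.2  84.8]]
0.051 -0.03 [[464.5  34.6]]
-0.051 0 [[307.9  84.9]]
-0.051 -0.03 [[305.6  34.7]]
```

View pics/w3c.png

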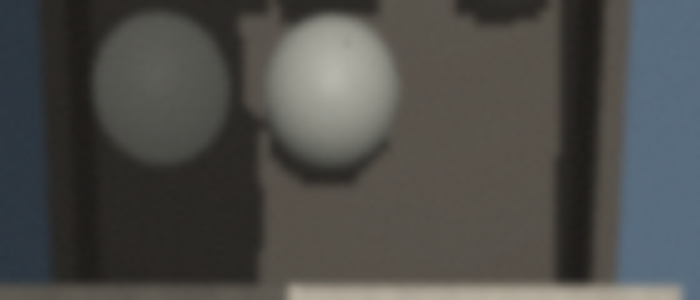

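```bash
cat >> h.py <<'E'
def scoop_now():
    o=get_obs(); T=R.from_quat(o['ee_rot']); S=T*R.from_quat([0,1,0,0]).inv()
    return np.array(o['tcp_pos'])-S.apply(G-[0,0,.019]), S.as_euler('ZYX'), o
def inTR(p,F=None):
    F=TR if F is None else F
    return R.from_euler('z',-F[2]).apply(np.asarray(p)-[F[0],F[1],0])
E
python3 - <<'E'
from h import *
P,q=tool(fr(TR,[.055,0.0012,.056]),TR[2]); arm.move_straight(P,q,velocity=.12)
s,e,o=scoop_now(); print(inTR(s),e,o['wrist_force'],o['t'])
P,q=tool(fr(TR,[.055,0.0012,.02]),TR[2]); print(arm.move_straight(P,q,velocity=.06,max_force=6))
s,e,o=scoop_now(); print(inTR(s),e,o['wrist_force'],o['t'])
P,q=tool(fr(TR,[.055,0.0012,.001]),TR[2]); print(arm.move_straight(P,q,velocity=.02,max_force=3))
s,e,o=scoop_now(); print(inTR(s),e,o['wrist_force'],o['t'])
E
```

```text
[0.05567358 0.00117891 0.05671563] [-0.06408832 -0.00135453  0.00017503] [-0.96014221  1.03360607 -1.73606647] 10.475
False
[0.0551629  0.00110355 0.02001908] [-6.41315862e-02 -8.15423096e-05 -9.49004382e-05] [-0.32497172  0.39639989 -1.64700895] 11.225
True
[0.05496147 0.00105194 0.0051093 ] [-0.06410169  0.00020554 -0.00011597] [-0.50560753 -0.80527356  5.18854079] 11.9417
```

```bash
python3 - <<'E'
from h import *
def go(x,v,f):
    P,q=tool(fr(TR,[x,0.000,.0053]),TR[2]); r=arm.move_straight(P,q,velocity=v,max_force=f)
    s,e,o=scoop_now(); print(r,inTR(s).round(4),e.round(4),o['wrist_force'].round(2) if hasattr(o['wrist_force'],'round') else o['wrist_force'],o['t'])
go(-.03,.06,12)
c=cap('wrist');cv2.imwrite('pics/w4b.png',cv2.resize(c['color'][:,:,::-1],None,fx=1.5,fy=1.5))
c=cap('top'); crop(c,130,270,140,290,4,'t4.png')
E
```

```text
False [-0.0305 -0.      0.0051] [-0.0638  0.0011 -0.0001] [0.15 0.57 1.76] 13.5
```

View pics/w4b.png

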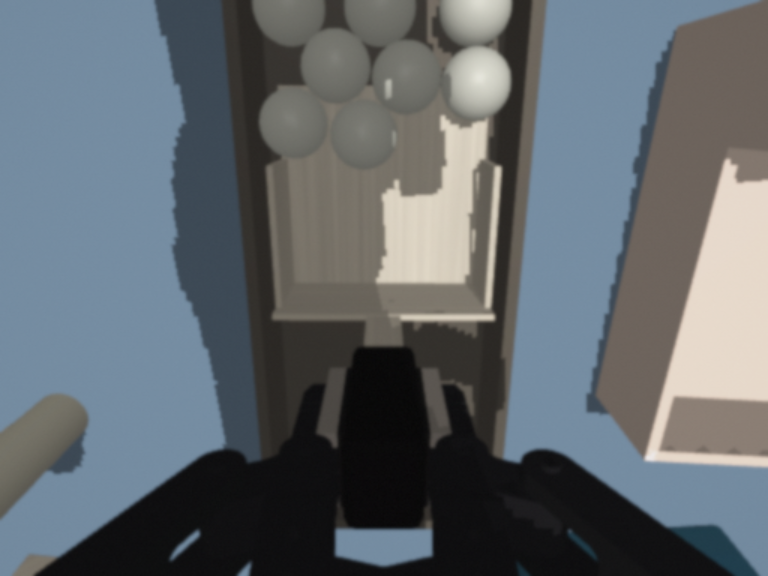

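View pics/t4.png

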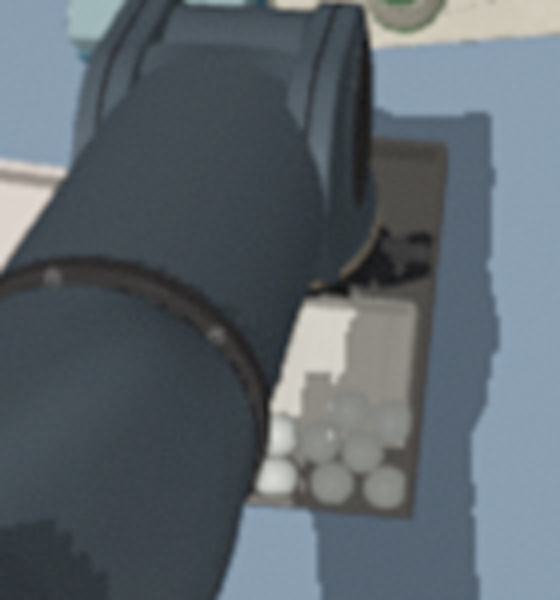

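The balls are riding onto the pan, with five already on it: a middle row at about (335,65)–(475,80) and two more at (293,122) and (362,132). I'll push on to the end wall.

```bash
python3 - <<'E'
from h import *
def go(x,v,f):
    P,q=tool(fr(TR,[x,0.000,.0053]),TR[2]); r=arm.move_straight(P,q,velocity=v,max_force=f)
    s,e,o=scoop_now(); print(r,inTR(s).round(4),e.round(4),np.round(o['wrist_force'],2),o['t'])
go(-.055,.05,12)
go(-.074,.04,10)
c=cap('wrist');cv2.imwrite('pics/w5b.png',cv2.resize(c['color'][:,:,::-1],None,fx=1.5,fy=1.5))
E
```

```text
False [-0.0519 -0.0004  0.0063] [-0.0638 -0.0065 -0.0001] [ 7.44 -3.23  3.11] 14.25
True [-0.0519 -0.001   0.0069] [-0.0637 -0.0139 -0.0005] [ 3.63 -3.05 -0.84] 14.5167
```

View pics/w5b.png

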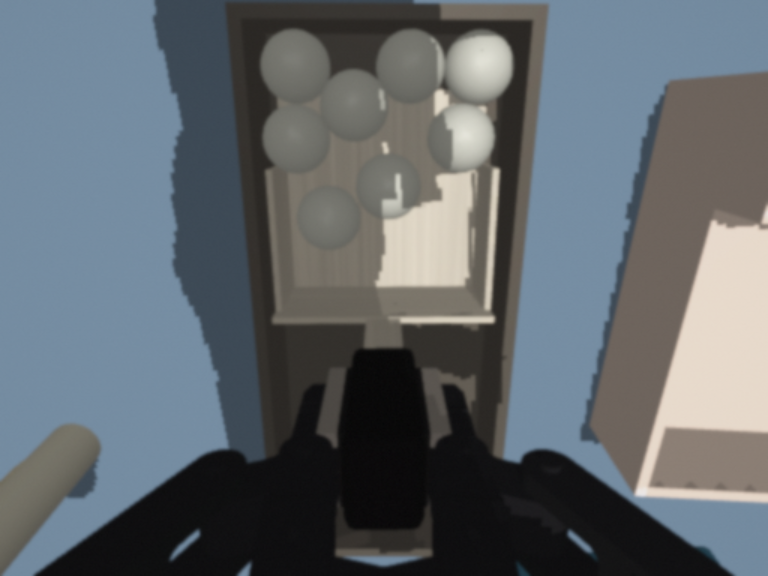

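```bash
cat >> h.py <<'E'
def tilt(xback,y,z,pitch,v=.06,f=None):
    """scoop with rear-bottom edge (local x .044) at trough x=xback, height z"""
    off=R.from_euler('ZY',[TR[2],pitch]).apply([.044,0,0])
    P,q=tool(fr(TR,[xback,y,z])-off,TR[2],pitch); r=arm.move_straight(P,q,velocity=v,max_force=f)
    s,e,o=scoop_now(); print(r,inTR(s).round(4),e.round(4),np.round(o['wrist_force'],2),o['t']); return r
def wpic(fn):
    c=cap('wrist');cv2.imwrite('pics/'+fn,cv2.resize(c['color'][:,:,::-1],None,fx=1.5,fy=1.5)); return c
E
python3 - <<'E'
from h import *
xb=-.0519+.044+.005
tilt(xb,0,.0065,0)
tilt(xb,0,.0065,.1,.03)
wpic('w6a.png')
tilt(xb,0,.0065,.2,.03)
wpic('w6b.png')
E
```

```text
False [-0.0477  0.0002  0.0061] [-0.064   0.0011  0.    ] [ 0.13 -0.18 -2.93] 14.8167
False [-0.0471 -0.0001  0.0105] [-0.0643  0.0997 -0.0001] [ 1.65  0.   -2.44] 15.2833
False [-0.0469 -0.0001  0.015 ] [-6.410e-02  2.002e-01 -1.000e-04] [ 0.13  0.02 -2.86] 15.8
```

View pics/w6b.png

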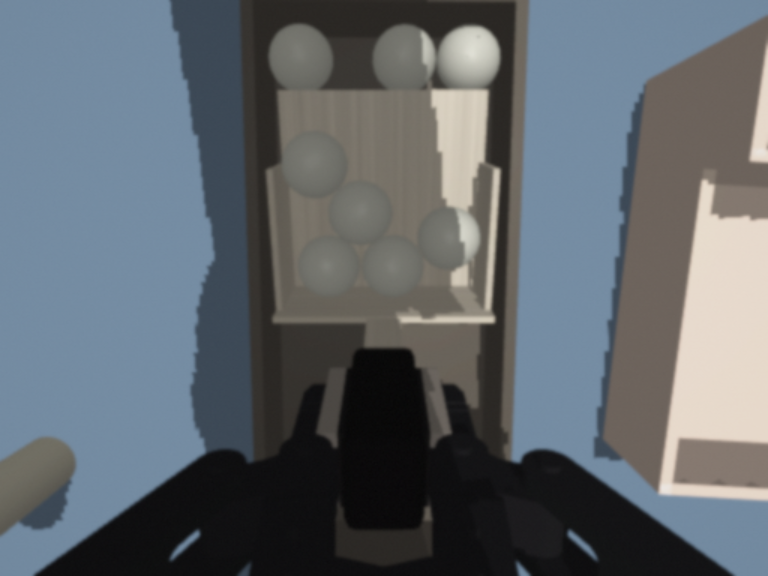

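```bash
python3 - <<'E'
from h import *
xb=-.0519+.044+.005
tilt(xb,0,.0065,.28,.03)
tilt(xb,0,.006,.1,.04)
tilt(xb,0,.0055,0.0,.03)
wpic('w7a.png')
tilt(-.072+.044,0,.0053,0,.03,10)
wpic('w7b.png')
E
```

```text
False [-0.0455 -0.      0.0184] [-6.410e-02  2.794e-01 -1.000e-04] [-0.47 -0.75 -1.58] 16.2583
False [-0.0466  0.0002  0.011 ] [-0.0636  0.0996  0.0004] [ 1.3   0.12 -2.93] 16.8333
False [-0.0466 -0.      0.0057] [-0.0641  0.0003  0.    ] [ 0.89 -0.04  2.55] 17.3
False [-0.0693  0.0002  0.0058] [-0.0642 -0.0036  0.0004] [4.49 0.22 7.2 ] 18.3333
```

View pics/w7b.png

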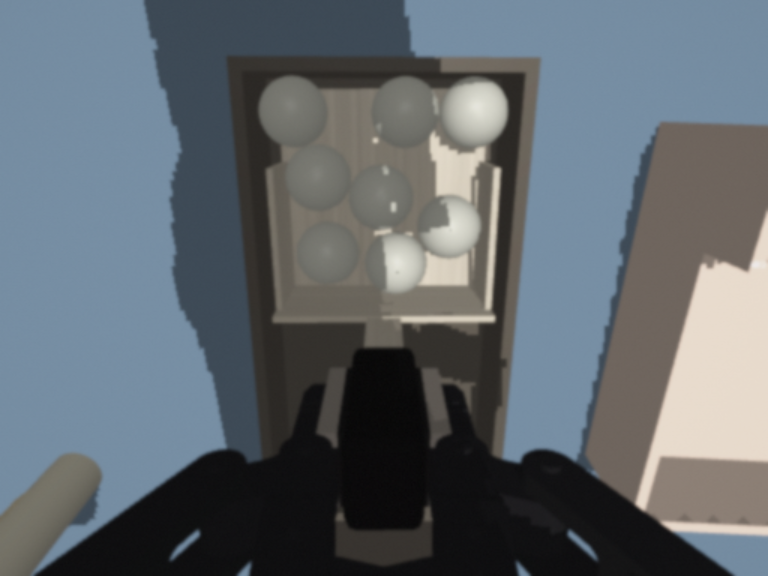

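```bash
python3 - <<'E'
from h import *
xb=-.0695+.044
tilt(xb,0,.006,.12,.03,15)
tilt(xb,0,.006,.25,.03,15)
tilt(xb,0,.007,.4,.03,15)
wpic('w8.png')
E
```

```text
False [-0.0698 -0.0002  0.0108] [-0.0642  0.1208 -0.0003] [-0.81  0.   -2.78] 19.0
False [-0.0687 -0.0001  0.0167] [-6.400e-02  2.498e-01 -1.000e-04] [-0.69  0.03 -2.95] 19.5667
False [-0.0666 -0.0001  0.0241] [-6.410e-02  3.996e-01 -1.000e-04] [-0.2   0.66 -2.1 ] 20.1833
```

View pics/w8.png

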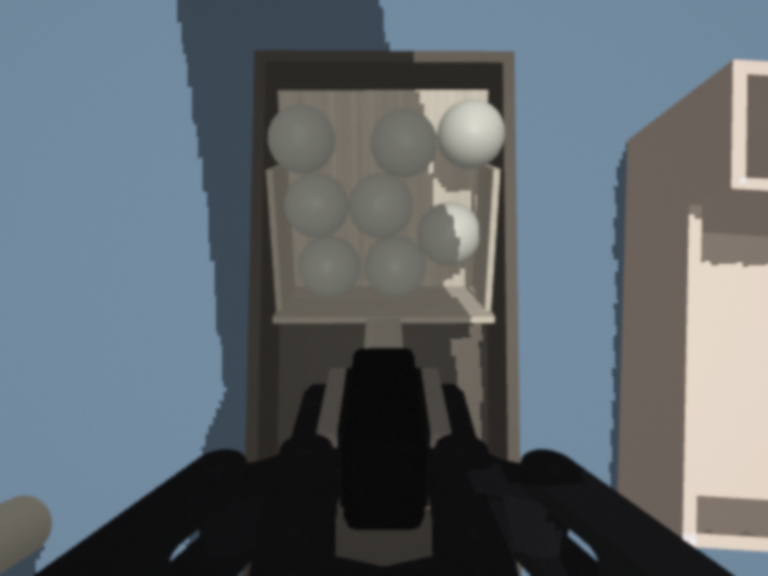

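```bash
python3 - <<'E'
from h import *
xb=-.0695+.044
tilt(xb+.005,0,.007,.4,.05,15)
for dy in (-.003,.003,-.003,0): tilt(xb+.005,dy,.007,.4,.05,15)
wpic('w9.png')
tilt(xb+.008,0,.008,.5,.05,15)
wpic('w9b.png')
E
```

```text
False [-0.0607  0.0001  0.0244] [-6.38e-02  3.99e-01  2.00e-04] [-0.63  0.1  -2.13] 20.4833
False [-0.0611 -0.0034  0.0242] [-6.46e-02  4.00e-01 -3.00e-04] [-0.52  0.08 -2.21] 20.7333
False [-0.0611  0.0038  0.0241] [-0.0627  0.4001  0.0006] [ 0.56  0.32 -1.8 ] 21.0
False [-0.061  -0.0039  0.0242] [-0.0654  0.4    -0.0007] [ 0.5   0.16 -2.18] 21.2667
False [-0.061   0.0005  0.0241] [-0.0633  0.4     0.0004] [-0.14  0.3  -2.5 ] 21.5167
False [-0.0561 -0.0002  0.0284] [-6.430e-02  4.997e-01 -4.000e-04] [-0.84  0.25 -2.15] 21.9583
```

View pics/w9b.png

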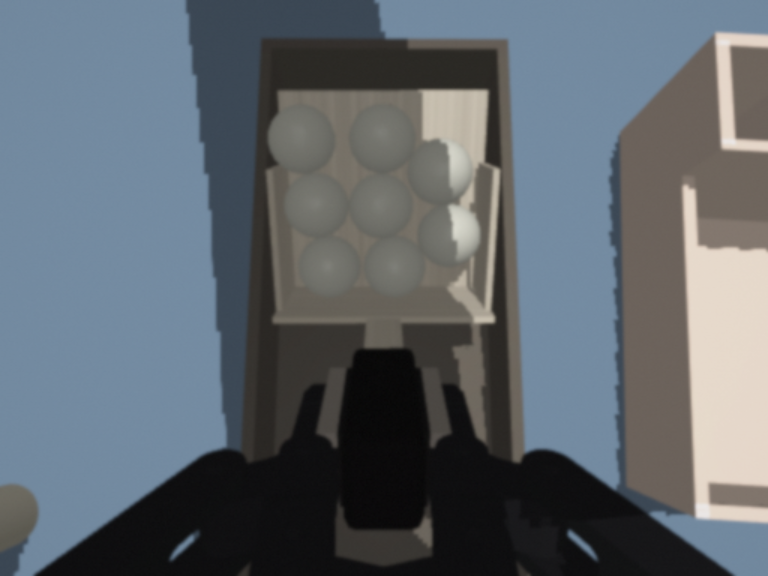

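```bash
python3 - <<'E'
from h import *
s,e,o=scoop_now()
P=np.array(o['tcp_pos']); q=o['ee_rot']
arm.move_straight(P+[0,0,.05],velocity=.06)
wpic('w10.png')
arm.move_straight(P+[0,0,.17],velocity=.1)
s,e,o=scoop_now(); print(s,e,o['wrist_force'],o['t'])
P,q=tool(fr(TUB,[.021,-.01,.20]),TUB[2]-np.pi/2,.5)
print(P,ik(P,q))
wpic('w10b.png')
E
```

```text
[0.46994183 0.04000788 0.19836209] [-6.40537712e-02  5.01175821e-01 -1.38302608e-04] [-0.11879831 -0.13187953 -2.39868831] 24.3917
[0.54114947 0.14100312 0.2612355 ] [-0.41176362  0.40781707  0.54694081  1.87483147 -0.83065925  1.07641775
  0.44492641]
```

View pics/w10b.png

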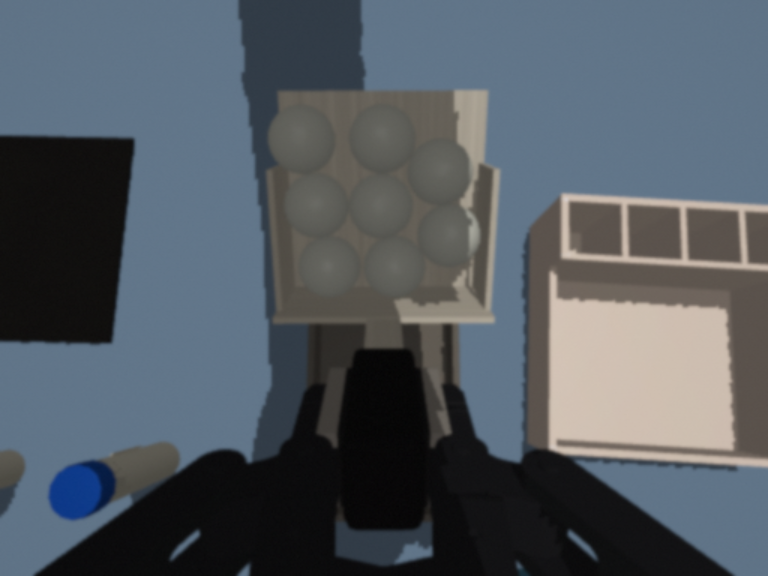

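```bash
python3 - <<'E'
from h import *
P,q=tool(fr(TUB,[.021,-.01,.20]),TUB[2]-np.pi/2,.42)
p0=np.array(get_obs()['tcp_pos'])
arm.move_straight(P,q,velocity=.035)
s,e,o=scoop_now(); print(inTR(s,TUB),e,o['wrist_force'],o['t'],np.round(o['joint_pos'],2))
wpic('w11.png')
E
```

```text
[ 0.02110521 -0.01011764  0.19994239] [-1.69534876e+00  4.19910343e-01 -5.24364714e-05] [ 0.21111166 -0.45272836 -2.53074717] 27.825 [-0.48  0.39  0.56  1.84 -0.73  1.06  0.32]
```

View pics/w11.png

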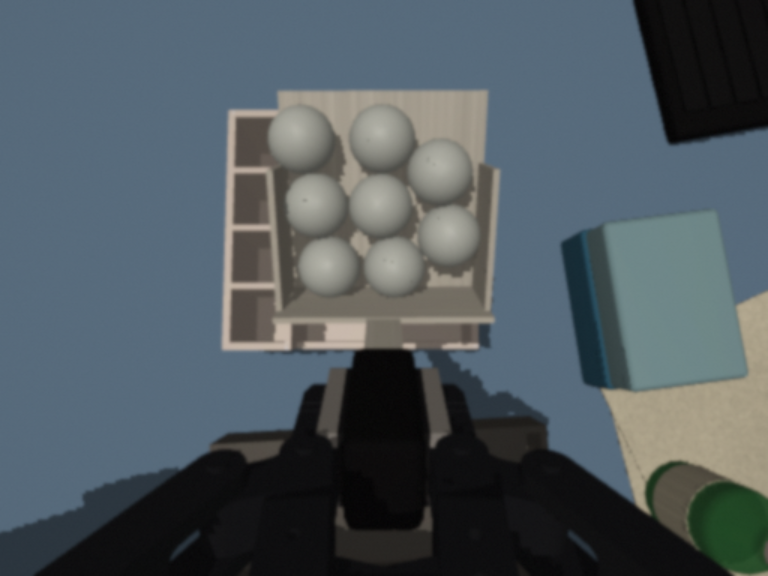

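```bash
cat >> h.py <<'E'
def dump(x,y,z,pitch,v):
    """nose edge at tub (x,y,z), nose toward tub +y"""
    yaw=TUB[2]-np.pi/2
    off=R.from_euler('ZY',[yaw,pitch]).apply([-.0475,0,0])
    P,q=tool(fr(TUB,[x,y,z])-off,yaw,pitch)
    r=arm.move_straight(P,q,velocity=v,max_force=25)
    s,e,o=scoop_now(); print(r,inTR(s,TUB).round(4),e.round(3),np.round(o['wrist_force'],2),np.round(o['joint_pos'],2),o['t'])
E
python3 - <<'E'
from h import *
dump(.022,.02,.115,.42,.08)
dump(.022,.02,.08,.1,.06)
dump(.022,.02,.06,-.2,.06)
dump(.022,.02,.055,-.4,.06)
dump(.022,.02,.055,-.65,.06)
wpic('w12.png')
c=cap('top'); crop(c,90,250,150,270,5,'t12.png')
E
```

```text
False [ 0.0223 -0.0232  0.0961] [-1.695e+00  4.200e-01  1.000e-03] [-0.22  0.   -2.16] [-0.39  0.52  0.48  1.97 -0.89  0.89  0.56] 29.3417
False [ 0.0215 -0.0261  0.0754] [-1.693  0.1    0.   ] [-0.96 -0.39 -2.28] [-0.74  0.56  0.68  1.87 -0.58  0.88  0.12] 29.9
False [ 0.0223 -0.0285  0.0696] [-1.698 -0.199 -0.   ] [ 0.38 -0.57 -0.16] [-0.99  0.69  0.85  1.72 -0.37  1.04 -0.17] 30.5667
False [ 0.0224 -0.0254  0.0738] [-1.698 -0.399  0.   ] [ 0.34 -0.57 -1.33] [-1.09  0.81  0.91  1.58 -0.27  1.19 -0.3 ] 31.1333
False [ 0.0224 -0.0193  0.0844] [-1.698e+00 -6.490e-01  1.000e-03] [ 0.92 -0.55 -0.46] [-1.15  0.97  0.96  1.39 -0.17  1.41 -0.41] 31.85
```

View pics/w12.png

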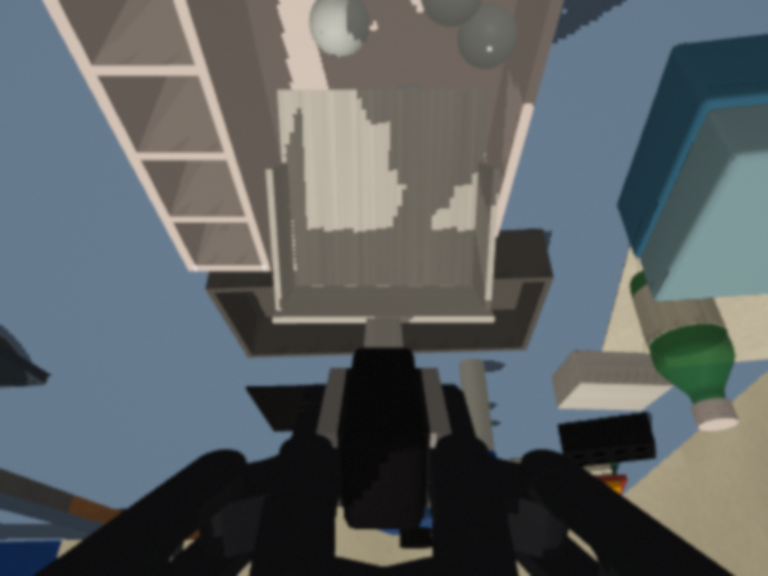

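View pics/t12.png

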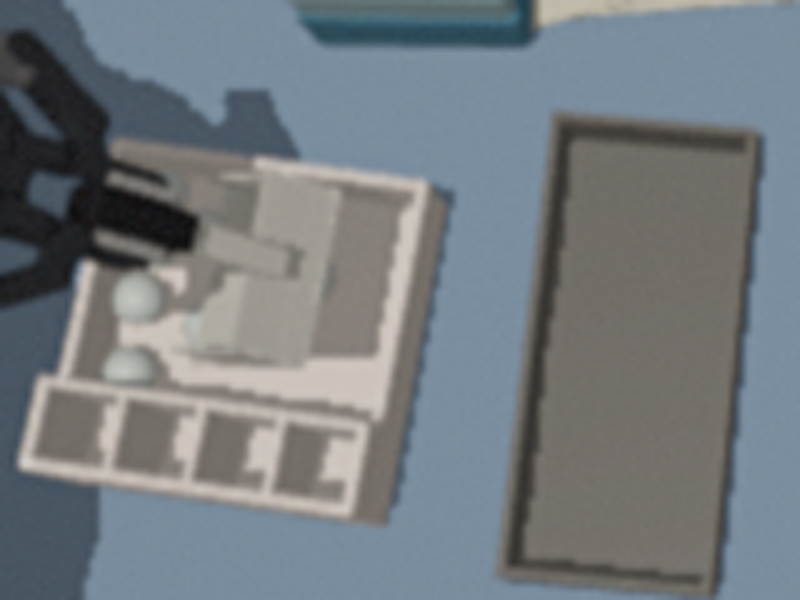

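```bash
python3 - <<'E'
from h import *
dump(.022,.02,.18,-.65,.1)
dump(.022,.02,.2,-.1,.15)
P,q=tool([MAT[0],MAT[1],.19],MAT[2],0)
# swing yaw back first above trough
P1,q1=tool(fr(TR,[0,-.1,.2]),TR[2],0)
arm.move_straight(P1,q1,velocity=.15)
arm.move_straight(P,q,velocity=.25)
s,e,o=scoop_now(); print(s,e,o['finger_gap'],o['t'],np.round(o['joint_pos'],2))
wpic('w13.png')
c=cap('top'); crop(c,90,250,165,275,5,'t13.png')
E
```

```text
False [ 0.0217 -0.0178  0.208 ] [-1.695e+00 -6.510e-01 -1.000e-03] [-0.19  0.75 -1.4 ] [-1.15  0.87  1.01  1.24 -0.1   1.63 -0.36] 33.35
False [ 0.0218 -0.0275  0.205 ] [-1.696 -0.099 -0.   ] [ 0.29  0.77 -1.96] [-0.99  0.53  0.93  1.58 -0.34  1.27 -0.15] 34.05
[ 0.41580993 -0.25693897  0.1898847 ] [-0.08623595 -0.00013469  0.00083676] 0.019089634992521372 36.875 [ 0.06  0.35  0.51  1.74 -0.19  1.1   2.12]
```

View pics/w13.png

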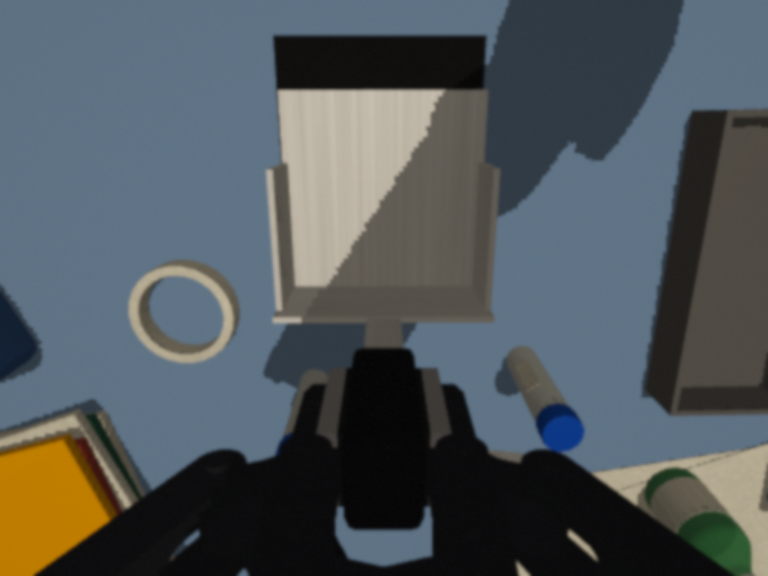

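View pics/t13.png

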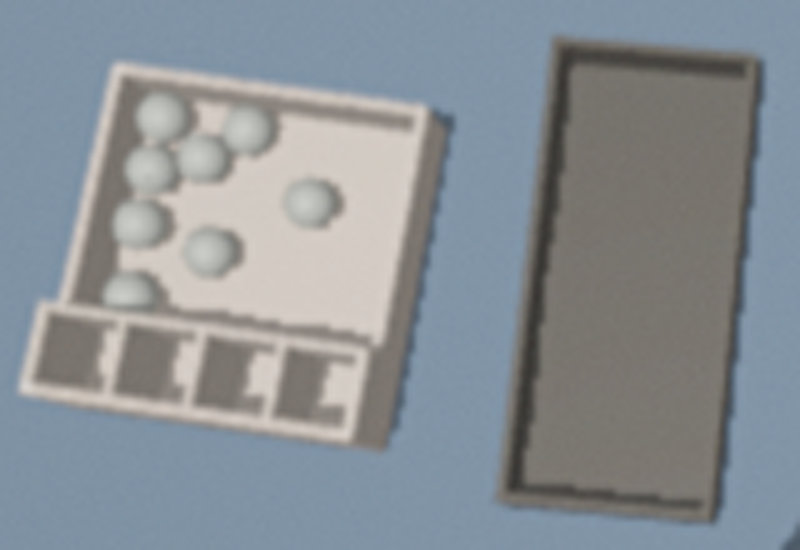

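```bash
python3 - <<'E'
from h import *
P,q=tool([MAT[0],MAT[1],.012],MAT[2],0); arm.move_straight(P,q,velocity=.15)
P,q=tool([MAT[0],MAT[1],.000],MAT[2],0); print(arm.move_straight(P,q,velocity=.02,max_force=3))
s,e,o=scoop_now(); print(s,e,o['wrist_force'])
arm.release(); arm.wait(.2)
p=np.array(get_obs()['tcp_pos'])
arm.move_straight(p+[0,0,.2],velocity=.2)
print(get_obs()['t'])
wpic('w14.png')
c=cap('top'); crop(c,270,420,165,310,4,'t14.png'); crop(c,90,250,165,275,5,'t14b.png')
E
```

```text
True
[ 0.41560766 -0.25849024  0.00430531] [-0.08761584 -0.0009323  -0.00040474] [ 1.71039422 -1.22840689  2.36045224]
40.75
```

View pics/w14.png

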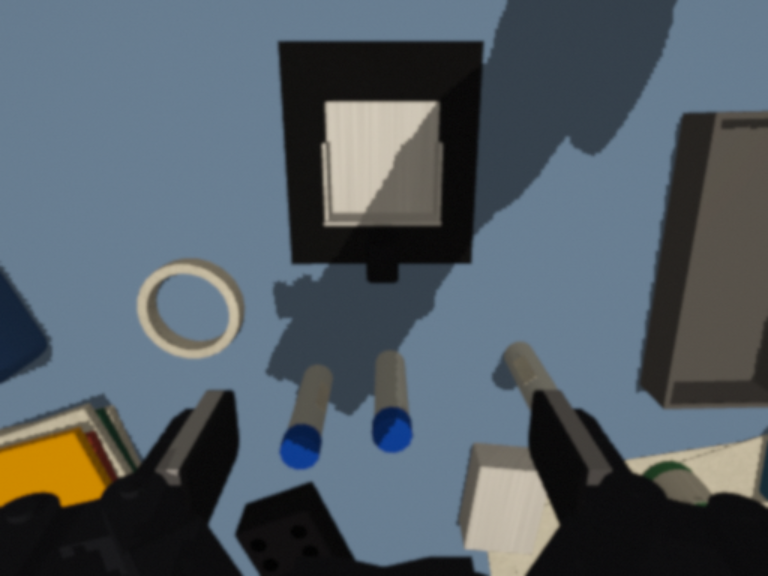

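View pics/t14b.png

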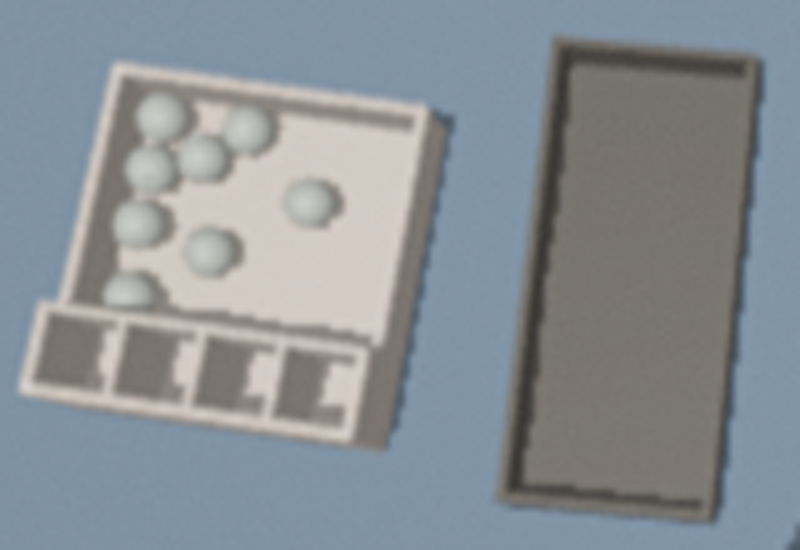

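```bash
cat >> h.py <<'E'
def capfit(c,g,dz=0):
    hsv=cv2.cvtColor(c['color'],cv2.COLOR_RGB2HSV)
    m=((hsv[...,0]>108)&(hsv[...,0]<125)&(hsv[...,1]>170)&(hsv[...,2]>50)).astype(np.uint8)
    n,lab,st,ce=cv2.connectedComponentsWithStats(m)
    uv=proj(c,[g[0],g[1],.11+dz])[0]
    k=min([i for i in range(1,n) if st[i,4]>40],key=lambda i:np.linalg.norm(ce[i]-uv))
    a=np.linspace(0,2*np.pi,60)
    def cen(p):
        pts=np.concatenate([np.c_[p[0]+.0155*np.cos(a),p[1]+.0155*np.sin(a),np.full(60,z+dz)] for z in (.1,.118)])
        h=cv2.convexHull(proj(c,pts).astype(np.float32)); M=cv2.moments(h)
        return np.array([M['m10']/M['m00'],M['m01']/M['m00']]),M['m00']
    s=least_squares(lambda p:cen(p)[0]-ce[k],g)
    return s.x,st[k,4],cen(s.x)[1]
E
python3 - <<'E'
from h import *
w2=np.load('w2.npy',allow_pickle=True).item(); c=cap('wrist'); t=cap('top')
for g in ([.6085,-.3365],[.5993,-.2675],[.6019,-.1465]):
    print(capfit(w2,g),capfit(t,g))
    if g[1]<-.2: print('   ',capfit(c,g))
E
```

```text
Traceback (most recent call last):
  File "h.py", line 67, in capfit
    k=min([i for i in range(1,n) if st[i,4]>40],key=lambda i:np.linalg.norm(ce[i]-uv))
ValueError: min() iterable argument is empty
```

```bash
python3 - <<'E'
from h import *
w2=np.load('w2.npy',allow_pickle=True).item()
hsv=cv2.cvtColor(w2['color'],cv2.COLOR_RGB2HSV)
for u,v in ((211,274),(271,255),(385,235),(211,262),(385,228)): print(hsv[v,u],w2['color'][v,u])
t=cap('top');h=cv2.cvtColor(t['color'],cv2.COLOR_RGB2HSV)
for u,v in ((286,185),(335,187),(363,184),(290,250)): print(h[v,u])
E
```

```text
[110 224  75] [ 9 32 75]
[109 228  75] [ 8 32 75]
[109 232 143] [ 13  60 143]
[110 224  66] [ 8 28 66]
[109 232 145] [ 13  60 145]
[106 208 169]
[107 201 169]
[106 208 168]
[105  62 107]
```

```bash
sed -i 's/hsv\[...,0\]>108/hsv[...,0]>100/; s/hsv\[...,1\]>170/hsv[...,1]>150/; s/hsv\[...,2\]>50/hsv[...,2]>35/' h.py
python3 - <<'E'
from h import *
w2=np.load('w2.npy',allow_pickle=True).item(); c=cap('wrist'); t=cap('top')
for g in ([.6085,-.3365],[.5993,-.2675],[.6019,-.1465]):
    print(capfit(w2,g),capfit(t,g))
    if g[1]<-.2: print('   ',capfit(c,g))
for g in ([.61,-.338],[.602,-.268],[.605,-.146]):
  for yaw in (np.pi/2,-np.pi/2):
    q=(R.from_euler('z',yaw)*R.from_quat([0,1,0,0])).as_quat()
    j=ik([*g,.085],q); j2=ik([*g,.26],q)
    print(yaw,None if j is None else j.round(2),None if j2 is None else j2.round(2))
for y in (-.0615,-.0205,.0205,.0615):
  for yaw in (np.pi/2,-np.pi/2):
    q=(R.from_euler('z',yaw+TUB[2])*R.from_quat([0,1,0,0])).as_quat()
    j=ik(fr(TUB,[-.066,y,.09]),q); j2=ik(fr(TUB,[-.066,y,.24]),q)
    print(y,yaw,None if j is None else j.round(2),None if j2 is None else j2.round(2))
E
```

```text
(array([ 0.61246057, -0.33831768]), np.int32(626), 768.0276179830544) (array([ 0.61540053, -0.33698939]), np.int32(102), 145.26644397713244)
    (array([ 0.61289464, -0.33846328]), np.int32(629), 748.1128401516471)
(array([ 0.60359042, -0.26777698]), np.int32(649), 780.8073025415652) (array([ 0.60595664, -0.26681732]), np.int32(111), 141.58293932233937)
    (array([ 0.60383556, -0.2673794 ]), np.int32(627), 750.8157604699954)
(array([ 0.60524335, -0.14446349]), np.int32(736), 866.3253562198952) (array([ 0.60748073, -0.14414417]), np.int32(103), 136.88057448714972)
1.5707963267948966 [ 1.04  1.06 -1.3   1.51  1.03  1.37  2.8 ] [-0.1   0.94  1.36  1.35 -0.91  1.53 -1.97]
-1.5707963267948966 [ 0.06  0.87  0.73  1.55 -0.66  0.99  0.99] [ 0.03  0.72  0.84  1.34 -0.54  1.31  0.88]
1.5707963267948966 [ 0.92  0.91 -1.08  1.62  0.86  1.15  2.76] [-0.24  0.89  1.36  1.46 -0.87  1.47 -2.03]
-1.5707963267948966 [-0.05  0.82  0.72  1.66 -0.65  0.92  0.93] [-0.1   0.66  0.84  1.46 -0.5   1.25  0.8 ]
1.5707963267948966 [ 0.55  0.72 -0.64  1.73  0.53  0.87  2.81] [ 0.76  0.65 -1.07  1.52  0.58  1.32
[... 335 characters left out ...]
0.97 -0.27]
-0.0205 1.5707963267948966 [-0.57  0.53  0.03  2.02 -0.03  0.6   2.5 ] [-0.64  0.34  0.13  1.84 -0.05  0.97  2.53]
-0.0205 -1.5707963267948966 [-0.97  0.63  0.66  2.03 -0.6   0.69 -0.04] [-1.03  0.4   0.69  1.85 -0.3   0.99 -0.33]
0.0205 1.5707963267948966 [-0.63  0.55  0.03  1.96 -0.03  0.63  2.44] [-0.72  0.37  0.16  1.78 -0.07  0.99  2.48]
0.0205 -1.5707963267948966 [-1.02  0.65  0.65  1.97 -0.59  0.72 -0.13] [-1.06  0.44  0.67  1.79 -0.32  1.02 -0.39]
0.0615 1.5707963267948966 [-0.68  0.58  0.03  1.89 -0.03  0.67  2.38] [-0.77  0.41  0.16  1.72 -0.07  1.02  2.43]
0.0615 -1.5707963267948966 [-1.06  0.68  0.64  1.91 -0.58  0.75 -0.21] [-1.09  0.48  0.66  1.73 -0.33  1.05 -0.44]
```

```bash
python3 - <<'E'
from h import *
q=(R.from_euler('z',TUB[2])*R.from_quat([0,1,0,0])).as_quat()
arm.movep([.46,.24,.27],q)
c=wpic('w15.png'); np.save('w15.npy',c,allow_pickle=True)
up=lambda p:((p+.5)*1.5-.5).round(1).tolist()
for y in (-.08,-.043,.043,.08): print(y,up(proj(c,fr(TUB,[[-.085,y,.08],[-.047,y,.08]]))))
print(up(proj(c,fr(TUB,[[-.09,-.085,.08],[-.09,.085,.08],[-.043,.085,.08],[-.043,-.085,.08],[.09,.085,.055],[.09,-.085,.055]]))))
E
```

```text
-0.08 [[278.7, 227.0], [282.4, 281.8]]
-0.043 [[334.8, 227.0], [336.5, 281.7]]
0.043 [[465.1, 226.9], [462.3, 281.6]]
0.08 [[521.2, 226.8], [516.4, 281.6]]
[[270.6, 219.5], [529.5, 219.3], [523.2, 287.1], [275.5, 287.3], [501.0, 431.5], [292.8, 431.7]]
```

View pics/w15.png

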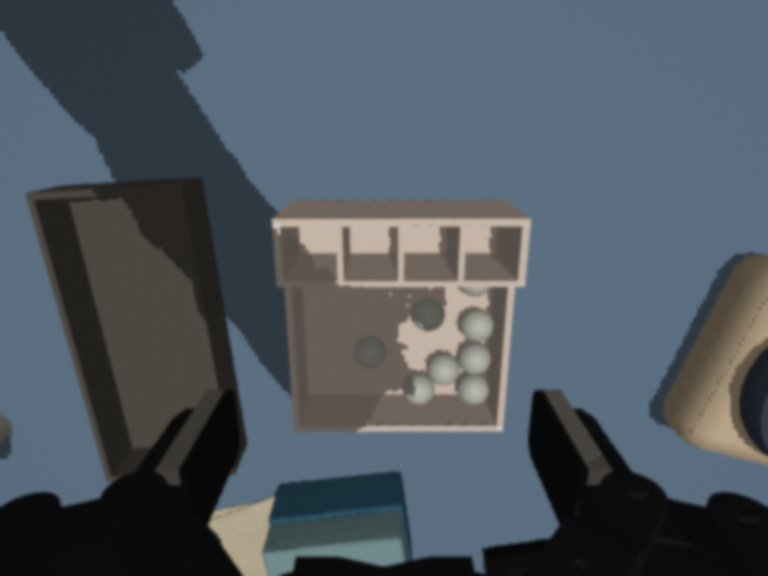

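```bash
sed -i 's/TUB=np.array([^)]*)/TUB=np.array([0.5320,0.2420,-0.1250])/' h.py
cat >> h.py <<'E'
ZT=.086
def pick(xy,yaw=-np.pi/2):
    q=(R.from_euler('z',yaw)*R.from_quat([0,1,0,0])).as_quat()
    arm.movep([*xy,.26],q)
    r=arm.move_straight([*xy,ZT],q,velocity=.15,max_force=6); o=get_obs(); print('down',r,np.round(o['tcp_pos'],4))
    if r: return False
    arm.grab(); o=get_obs(); print('gap',o['finger_gap'],np.round(o['tcp_pos'],4),np.round(o['wrist_force'],2))
    arm.move_straight([*xy,.31],q,velocity=.2); o=get_obs(); print('gap',o['finger_gap'],o['t'])
    return True
def over(cy,z=.31,dx=0,dy=0,v=.25):
    q=(R.from_euler('z',TUB[2]-np.pi/2)*R.from_quat([0,1,0,0])).as_quat()
    P=fr(TUB,[-.066+dx,cy+dy,z]); 
    r=arm.move_straight(P,q,velocity=v,max_force=7); o=get_obs(); print('over',r,inTR(o['tcp_pos'],TUB).round(4),o['finger_gap'],np.round(o['wrist_force'],2),o['t']); return r
E
python3 - <<'E'
from h import *
if pick([.6127,-.3384]):
    wpic('w16.png')
    P=[.50,.0,.31]; q=(R.from_euler('z',-np.pi/2)*R.from_quat([0,1,0,0])).as_quat()
    over(.0205)
    wpic('w17.png')
E
```

```text
down False [ 0.6131 -0.3389  0.0871]
gap 0.029715334751178893 [ 0.6129 -0.3386  0.0864] [-0.56  0.7   3.2 ]
gap 0.029371057688514775 48.25
over False [-0.0656  0.0197  0.3102] 0.029166509119391802 [-0.31  0.62 -0.72] 50.95
```

View pics/w17.png

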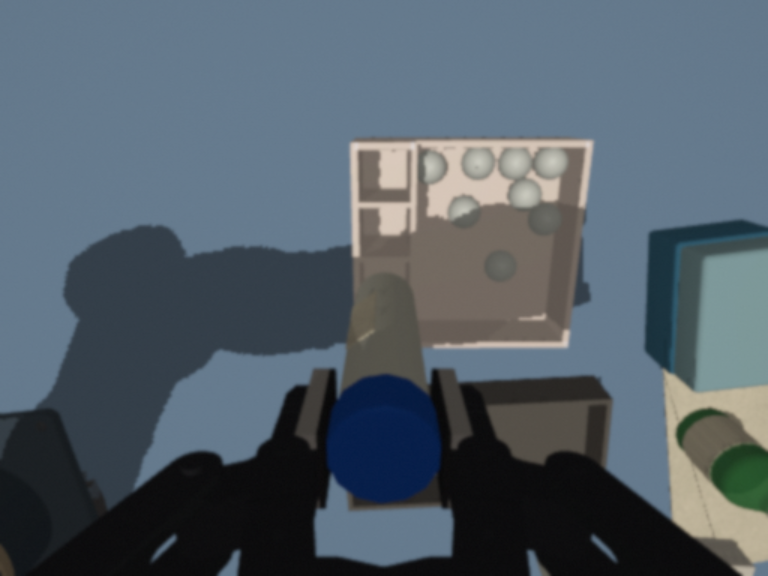

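```bash
python3 - <<'E'
from h import *
over(.0205,.175,v=.15)
c=wpic('w18.png')
o=get_obs(); print(capfit(c,np.array(o['tcp_pos'][:2]),o['tcp_pos'][2]-.086),o['tcp_pos'])
E
```

```text
over False [-0.0655  0.0205  0.1757] 0.029383144789028606 [ 0.57 -0.72 -0.31] 52.05
(array([0.46861054, 0.27039145]), np.int32(5245), 5819.731028810842) [0.46964146 0.27066314 0.17586988]
```

View pics/w18.png

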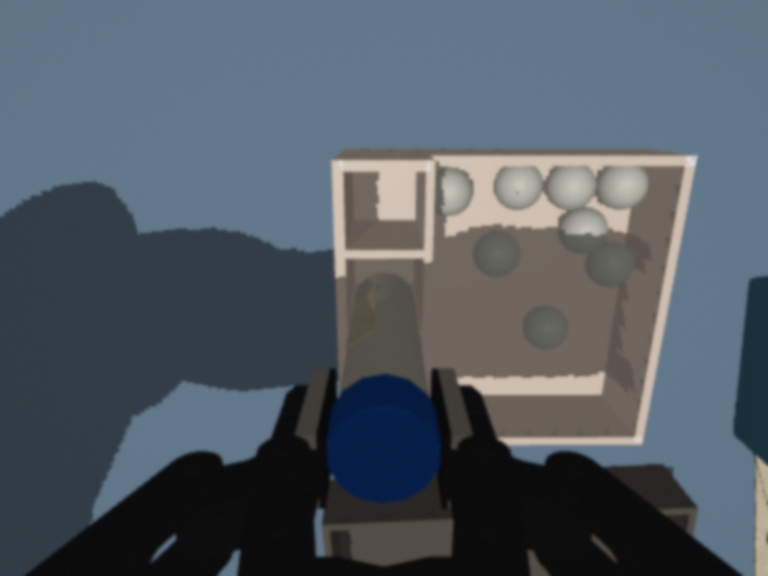

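Held tube and TCP agree within 1 mm. The foot at (385,285) is centred over the cell, so I'm inserting it.

```bash
python3 - <<'E'
from h import *
r=over(.0205,.0925,v=.08)
if not r:
    arm.release(); arm.wait(.1); over(.0205,.22,v=.2)
    wpic('w19.png')
E
```

```text
over False [-0.0657  0.0206  0.0929] 0.02901659889300703 [ 0.82 -0.91 -0.82] 53.2833
over False [-0.0667  0.0205  0.2191] 0.08552183855290947 [-0.16  0.23  0.22] 54.75
```

View pics/w19.png

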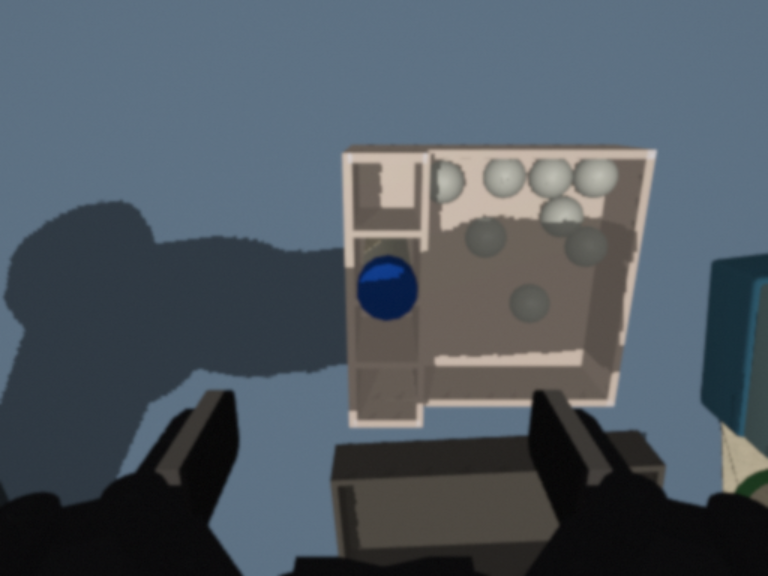

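```bash
python3 - <<'E'
from h import *
def run(g,cy):
    over(.0205,.31)
    if not pick(g): print('STOP');return False
    over(cy); over(cy,.175,v=.15)
    c=wpic(f'w20_{cy}.png'); o=get_obs(); print(capfit(c,np.array(o['tcp_pos'][:2]),o['tcp_pos'][2]-.086)[0],o['tcp_pos'])
    if over(cy,.0925,v=.08): print('STOP contact'); return False
    arm.release(); arm.wait(.1); over(cy,.24,v=.2); return True
if run([.6037,-.2676],-.0205): run([.6052,-.1445],-.0615)
wpic('w21.png')
c=cap('top'); crop(c,90,250,165,275,5,'t21.png'); crop(c,270,420,165,310,4,'t21b.png')
E
```

```text
over True [-0.0669  0.0203  0.2325] 0.08548383606736668 [-1.5   0.28  0.22] 55.0083
down False [ 0.6041 -0.268   0.087 ]
gap 0.029678153124187673 [ 0.6039 -0.2677  0.0864] [-0.22  0.45  3.9 ]
gap 0.029393105179245767 60.1417
over False [-0.0656 -0.0215  0.3102] 0.029437722558887883 [ 0.62  0.27 -1.02] 62.3583
over False [-0.0655 -0.0205  0.1757] 0.029244270022101133 [-0.62 -0.21 -0.09] 63.4083
[0.46349694 0.22970464] [0.46455124 0.22992089 0.17582742]
over False [-0.0657 -0.0204  0.0929] 0.02947029472482669 [ 0.55 -0.42  0.06] 64.6417
over False [-0.0667 -0.0205  0.2391] 0.08540552630802402 [-0.56  0.52 -0.78] 66.2083
over True [-0.067  -0.0128  0.2524] 0.08546708652586182 [ 0.49  0.25 -0.27] 66.4167
down False [ 0.6057 -0.1448  0.0869]
gap 0.02953233057537685 [ 0.6054 -0.1447  0.0864] [-0.08  0.03  5.19]
gap 0.029575022959009354 71.05
over False [-0.0655 -0.0626  0.3101] 0.029707163393403298 [ 0.26  0.71 -0.78] 72.6583
over False [-0.0654 -0.0616  0.1757] 0.02942681703633799 [ 0.84 -0.43 -1.01] 73.7083
[0.45832838 0.18857643] [0.45943086 0.18917123 0.17577817]
over False [-0.0657 -0.0614  0.0929] 0.029489074091041515 [ 0.22  0.39 -0.01] 74.9417
over False [-0.0666 -0.0615  0.2391] 0.08551627184554567 [-1.06  0.5  -0.53] 76.5167
```

View pics/w21.png

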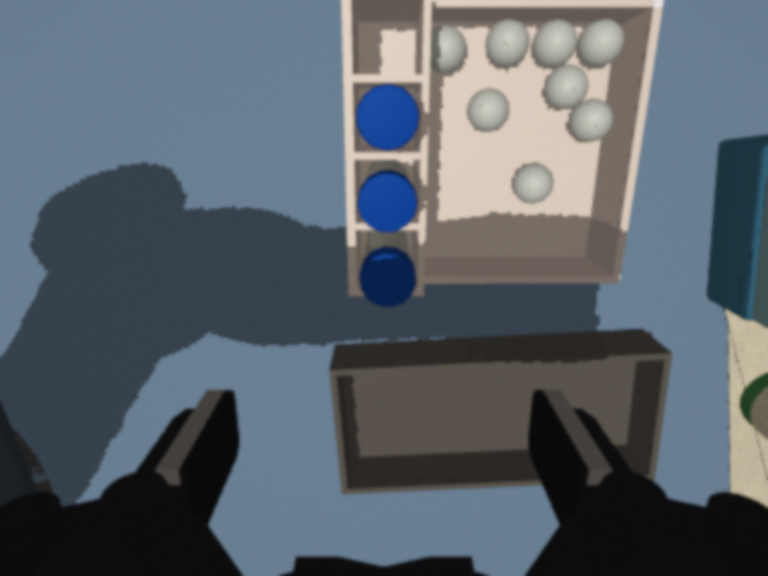

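View pics/t21b.png

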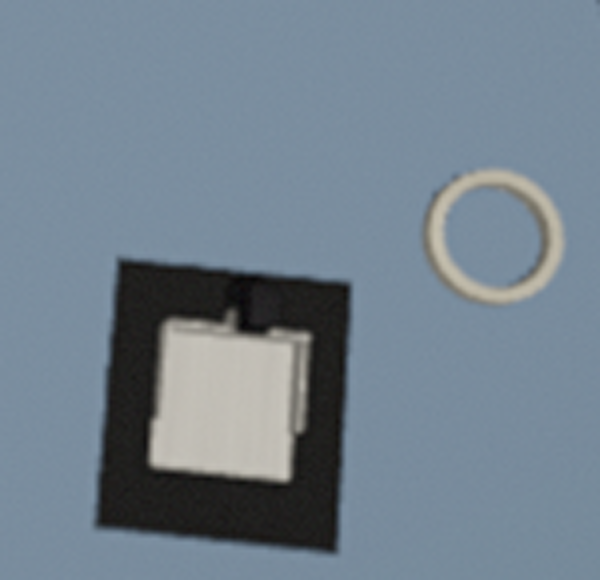

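```bash
python3 - <<'E'
from h import *
o=get_obs(); p=np.array(o['tcp_pos']); arm.move_straight(p+[0,0,.08],velocity=.2)
t=cap('top','t22.png'); w=cap('wrist'); s=cap('scene','s22.png')
a=cv2.imread('pics/top0.png'); 
for cy in (-.0615,-.0205,.0205):
    g=fr(TUB,[-.066,cy,0])[:2]
    for c in (t,w,s):
        try:
            x,n,m=capfit(c,g,.005); print(cy,inTR([*x,0],TUB).round(4),n,round(m))
        except Exception as e: print(e)
E
```

```text
-0.0615 [-0.0637 -0.0605  0.    ] 105 154
-0.0615 [-0.0659 -0.0623  0.    ] 678 803
min() iterable argument is empty
-0.0205 [-0.0639 -0.0193  0.    ] 117 157
-0.0205 [-0.0661 -0.0205  0.    ] 718 836
min() iterable argument is empty
0.0205 [-0.0637  0.0185  0.    ] 89 160
0.0205 [-0.0662  0.0204  0.    ] 806 905
min() iterable argument is empty
```

View pics/t22.png

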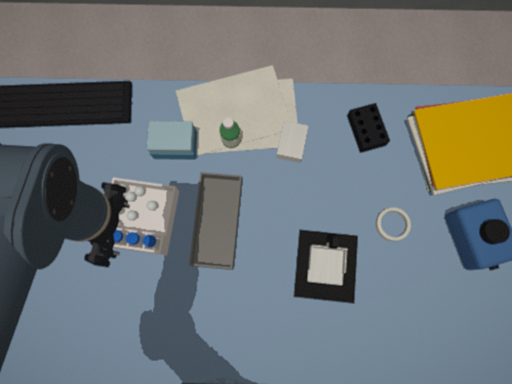

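View pics/s22.png

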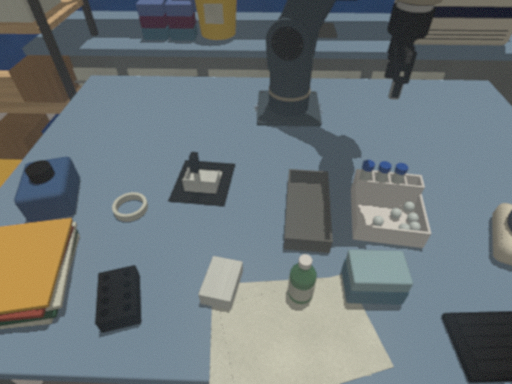

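Everything is in place: three upright tubes in the holder, 8 balls in the bay, the scoop centred on its mat, and the bystanders unmoved.

```bash
python3 - <<'E'
from h import *
arm.wait(.5); print(get_obs()['t'],max(abs(np.array(get_obs()['qd'])))); print(arm.hand_in())
E
```

```text
77.8083 0.0026123086390190163
the job is handed in; nothing more can be done
None
```

The job is done and handed in at about 78 s; no verdict was reported.

**What I did**
- **Ice:** I scooped all 8 balls out of the trough in one load. The first push jammed with the nose about 20 mm short of the end wall. I tilted the scoop to settle the balls, and the second push took the rest. They were tipped into the ice bay from the nose, and the fingers never came near a ball.
- **Scoop:** I set it back upright in the middle of its mat and let go.
- **Tubes:** I found 3 tubes and lowered each by its cap into its own cell. I let each go about 1–2 mm above the cell floor, so the last bit was a short drop.

**Last checks**
- **Balls and trough:** 8 balls were counted in the bay from the top and wrist cameras, and the trough was empty.
- **Tubes:** The wrist camera put all three within 1 mm of their cell centres. The top camera read about 2 mm different, its usual offset, and still well inside the cells. They looked upright in the pictures, and nothing touched on the way down. I did not measure their final height separately.
- **Scoop:** The TCP reading when I set it down put it within 1 mm of the mat's centre.
- **Bystanders:** None had visibly moved between the first and last pictures.
- **False stops:** Two empty-gripper lifts were cut short by the force limit, with readings of only about 1 N, probably from acceleration. No contact showed.

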